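# Gauge the pinch blocks and close up the row

## Robot

A 6-joint arm with a two-finger parallel gripper is mounted at the origin on the work surface. World frame = base frame: x ahead of the robot, y to its left, z up, the work surface at z = 0. Lengths are in m, angles in rad, forces in N, time in s.
With the tool pointing down it reaches from about 0.375 to 0.9 m from the base axis. Payload 3.1 kg.
Tool frame: the origin (TCP) lies at the very end of the fingers, on their centre line; the grasp point (between the pads) lies 19 mm behind it (manip.grip_depth is the distance from the TCP to the grasp point, in m); z points along the fingers, y is the line along which they close (so a half turn about z gives the same grasp; the last joint's range is limited). The gripper opens to 85 mm and grips with 20 to 120 N. Pads are 22 mm wide; open, the fingers measure 114 mm over their backs; the gripper's body (76 mm by 85 mm) begins 54 mm behind the grasp point. The pads swing forward as they close: fully open they stand 13 mm farther back than shut.
Start: joints at [1.127, 0.527, 1.433, -0, 1.181, -0.178], TCP at [0.164, 0.603, 0.231] pointing down, gripper open.
Joint ranges: [-3.08, 3.08], [-0.75, 2.2], [0.22, 2.44], [-1.43, 4.57], [0, 2.65], [-2.85, 2.85]. Speed limits (rad/s): [2.79, 2.79, 3.14, 3.14, 3.14, 3.14].

## Interface

Orientations are given as a rotation vector (axis times angle).
In Python, from plant import manip, optics gives the robot as it stands.
- The arm moves only by the shell command python3 -m handwheel 'ROWS' [OPENING] [FORCE]. ROWS is JSON, a list of rows, each an object with "delta_pos": the shift along the tool's x, y, z in cm, a list of three; "roll": the turn about the tool's z in rad. In form: [{"delta_pos": [x, y, z], "roll": roll}, ...]. A call has 1 to 20 rows; each row is the pose to reach, as a shift and turn from the pose commanded when the call began, along the tool's axes at that moment; what a row does not reach only later rows make up. A row lasts 1/10 s, in which the tool goes at most 50 mm and 8.59 degrees, less where a joint would pass 70% of its speed; a pose out of reach is approached as far as the arm can. A call with a gripper value outside its range is refused whole. OPENING is the finger opening in cm, from 0 to 8.54, set as the call begins (- or left out, the last holds). The fingers move at their own pace and stop on an object; FORCE is the grip in N (left out, the last holds). Time passes only in rows, so rows that repeat a pose let the fingers close. It gives the time, the measured TCP pose, the force, the opening and the grip force at its end, in the units of the state.
- manip.state(): the state, without advancing time (a new reading comes with each control period).
- optics.get_image(name): name is "scene" or "top" or "wrist"; returns the picture (480x640x3 uint8, blue, green, red); there is no depth.
- optics.camera_model(name): a dict with "fx", "fy", "cx", "cy" (pixels), "R" (3x3) and "t" (3): a world point X has camera coordinates R X + t; the wrist camera has in their place "mount" (4x4, takes a point from camera to tool coordinates, whose origin is the TCP and whose axes are the flange's). Camera axes: x right, y down, z forward; pixel columns grow to the right and rows downward; lengths in m; the calibration is good to about 2 mm. A picture is of the moment at which its call begins: read the wrist's pose just before it. camera_model takes no time and is no camera call.
- manip.sign_off(): hands the job in; it is judged then, once.
The state is a dict: "time_s": time; "qpos": joint angles; "qvel": joint speeds; "tau": joint torques, N m; "position": TCP position; "tool_rot": TCP orientation; "contact_force": force on the tool from outside, world axes, zero at the start; "ft_torque": the same for the moment, N m; "grip_width": opening from 0.0 (shut) to 1.0 (fully open); "gripper_force": force on a finger pad.
Only numpy, scipy, OpenCV 4.12 (cv2) and the standard library are available. Lean on these libraries where they do the work, as an engineer would, in place of code of your own. Each camera call takes 0.05 s, during which the arm holds its last target. There are 200 camera calls.

## Task

Check the birch pinch blocks on the shelf with the bench caliper, one at a time from the thickest to the thinnest: stand the block on the caliper bed, let go of it and slide the jaw shut on its thickness gently, until the sprung anvil gives about 5 mm (never right to its stop), then open up, take the block out and set it upright in the row on the grey strip before starting the next. The thickest block goes square and flush against the bookend's face, each next one flush against the one before with no gap and in line with the bookend. Finish with the empty caliper slid fully shut, and leave the kettlebell, stopwatch case and grip ball alone.

Things in the scene. Friction and masses are not known exactly. Their poses are not given: they have to be found in the camera images.
- block_a: birch pinch block (grip trainer), 65 mm thick along its y, 95 mm long along its x, 60 mm high, upright, a dark line along the top; a steel eye 20 mm wide sticks 18 mm further out of its +x end at mid height. Origin: centre of underside. Either end may point either way. May be absent.
- block_b: birch pinch block (grip trainer), 56 mm thick along its y, 95 mm long along its x, 60 mm high, upright, a dark line along the top; a steel eye 20 mm wide sticks 18 mm further out of its +x end at mid height. Origin: centre of underside. Either end may point either way. May be absent.
- block_c: birch pinch block (grip trainer), 47 mm thick along its y, 95 mm long along its x, 60 mm high, upright, a dark line along the top; a steel eye 20 mm wide sticks 18 mm further out of its +x end at mid height. Origin: centre of underside. Either end may point either way. May be absent.
- block_d: birch pinch block (grip trainer), 38 mm thick along its y, 95 mm long along its x, 60 mm high, upright, a dark line along the top; a steel eye 20 mm wide sticks 18 mm further out of its +x end at mid height. Origin: centre of underside. Either end may point either way. May be absent.
- caliper: fixed bench caliper on a dark steel bed 110 mm (x) by 300 mm (y, from -95 to +205 mm) by 12 mm thick; blocks stand on the bed, 12 mm above the origin. Its jaws close along y. Origin: underside of the bed, on the centre line, below the anvil's rest face (y = 0). Grey housing with a white round top (58 mm above the origin) behind the anvil, y -60 to -95 mm.
- anvil_face (a point): upper edge, mid width, of the contact face of the caliper's steel anvil, 32 mm above the caliper's origin; the face looks to the caliper's +y; the anvil is 70 mm wide (x) and 20 mm thick. It is sprung: it gives towards -y.
- anvil (a joint): how far the sprung anvil is pushed in, m: 0 at rest, stop at 0.015; the spring takes 1 N per mm
- jaw_face (a point): upper edge, mid width, of the contact face of the caliper's sliding jaw, 32 mm above the caliper's origin; the face looks to the caliper's -y; the jaw is 70 mm wide (x) and 20 mm thick. A black upright thumb tab stands on its carriage 60 mm further to +y.
- jaw (a joint): opening of the caliper, m: distance from the jaw's face to the resting anvil's face; 0 shut, 0.11 fully open; slides with about 2 N of friction and stays where left
- tab (a point): centre of the top of the black thumb tab, 75 mm above the caliper's origin; the tab is 24 mm wide (caliper x) by 30 mm (caliper y), its free height is 45 mm; made to be pinched from above
- bookend: fixed upright steel bookend plate 100 mm wide (x), 80 mm high, 8 mm thick. Origin: foot of its face, centre; the face is the plane y = 0 and looks to its -y; the row runs from it towards -y over a flat grey strip marked on the shelf
- kettlebell: bystander: black kettlebell, 112 mm across, 160 mm high; origin at its foot
- stopwatch_case: bystander: yellow stopwatch case 75 x 90 x 28 mm; origin: centre of underside
- grip_ball_center (a point): bystander: centre of a green grip ball, 64 mm across, in a fixed white dish 100 mm across
Mind the look-alikes: they are no part of the job. Leave any blue or turquoise look-alike of the block_a alone.

How it is judged:
On the way, in this order (a step that is already met when the one before it is completed fails the run):
1. the 65 mm block, if present, stands upright on the caliper bed, let go, its thickness squeezed between jaw and sprung anvil with over 2.5 N on both sides for 0.2 s (contact force between each of jaw, anvil and block_a above 2.5 N and angle between the y axis of block_a and the y axis of caliper, either way round below 0.08 rad and angle between block_a's own z axis and vertical below 0.08 rad and contact force between the fingers and block_a below 0.1 N), for 0.2 s.
2. the 65 mm block, if present, stands in the row, flush with the bookend or with the next thicker block (y of block_a in the frame of bookend between -0.0365 and -0.0285 m and y of block_a in the frame of bookend below 0 m and x of block_a in the frame of bookend between -0.016 and 0.016 m and angle between the y axis of block_a and the y axis of bookend, either way round below 0.1 rad and angle between block_a's own z axis and vertical below 0.08 rad and height (world z) of block_a below 0.008 m and linear speed of block_a below 0.02 m/s), for 0.2 s.
3. the 56 mm block, if present, stands upright on the caliper bed, let go, its thickness squeezed between jaw and sprung anvil with over 2.5 N on both sides for 0.2 s (contact force between each of jaw, anvil and block_b above 2.5 N and angle between the y axis of block_b and the y axis of caliper, either way round below 0.08 rad and angle between block_b's own z axis and vertical below 0.08 rad and contact force between the fingers and block_b below 0.1 N), for 0.2 s.
4. the 56 mm block, if present, stands in the row, flush with the bookend or with the next thicker block ((y of block_b in the frame of bookend between -0.032 and -0.024 m or y of block_b in the frame of block_a between 0.0565 and 0.0645 m or y of block_b in the frame of block_a between -0.0645 and -0.0565 m) and y of block_b in the frame of bookend below 0 m and x of block_b in the frame of bookend between -0.016 and 0.016 m and angle between the y axis of block_b and the y axis of bookend, either way round below 0.1 rad and angle between block_b's own z axis and vertical below 0.08 rad and height (world z) of block_b below 0.008 m and linear speed of block_b below 0.02 m/s), for 0.2 s.
5. the 47 mm block, if present, stands upright on the caliper bed, let go, its thickness squeezed between jaw and sprung anvil with over 2.5 N on both sides for 0.2 s (contact force between each of jaw, anvil and block_c above 2.5 N and angle between the y axis of block_c and the y axis of caliper, either way round below 0.08 rad and angle between block_c's own z axis and vertical below 0.08 rad and contact force between the fingers and block_c below 0.1 N), for 0.2 s.
6. the 47 mm block, if present, stands in the row, flush with the bookend or with the next thicker block ((y of block_c in the frame of bookend between -0.0275 and -0.0195 m or y of block_c in the frame of block_a between 0.052 and 0.06 m or y of block_c in the frame of block_a between -0.06 and -0.052 m or y of block_c in the frame of block_b between 0.0475 and 0.0555 m or y of block_c in the frame of block_b between -0.0555 and -0.0475 m) and y of block_c in the frame of bookend below 0 m and x of block_c in the frame of bookend between -0.016 and 0.016 m and angle between the y axis of block_c and the y axis of bookend, either way round below 0.1 rad and angle between block_c's own z axis and vertical below 0.08 rad and height (world z) of block_c below 0.008 m and linear speed of block_c below 0.02 m/s), for 0.2 s.
7. the 38 mm block, if present, stands upright on the caliper bed, let go, its thickness squeezed between jaw and sprung anvil with over 2.5 N on both sides for 0.2 s (contact force between each of jaw, anvil and block_d above 2.5 N and angle between the y axis of block_d and the y axis of caliper, either way round below 0.08 rad and angle between block_d's own z axis and vertical below 0.08 rad and contact force between the fingers and block_d below 0.1 N), for 0.2 s.
8. the 38 mm block, if present, stands in the row, flush with the bookend or with the next thicker block ((y of block_d in the frame of bookend between -0.023 and -0.015 m or y of block_d in the frame of block_a between 0.0475 and 0.0555 m or y of block_d in the frame of block_a between -0.0555 and -0.0475 m or y of block_d in the frame of block_b between 0.043 and 0.051 m or y of block_d in the frame of block_b between -0.051 and -0.043 m or y of block_d in the frame of block_c between 0.0385 and 0.0465 m or y of block_d in the frame of block_c between -0.0465 and -0.0385 m) and y of block_d in the frame of bookend below 0 m and x of block_d in the frame of bookend between -0.016 and 0.016 m and angle between the y axis of block_d and the y axis of bookend, either way round below 0.1 rad and angle between block_d's own z axis and vertical below 0.08 rad and height (world z) of block_d below 0.008 m and linear speed of block_d below 0.02 m/s), for 0.2 s.
At the end, for the whole second after the job is handed in: every block present is upright, at rest, in a row thickest first, the first within 4 mm of the bookend, each next within 4 mm of the one before, square within 0.1 rad and within 16 mm of the bookend's centre line; caliper empty, open under 4 mm (all of step 2 and all of step 4 and all of step 6 and all of step 8 and value of joint jaw below 0.004 m and value of joint anvil below 0.002 m); the robot touches nothing.
It fails at once if the sprung anvil is driven in more than 12 mm (value of joint anvil above 0.012 m).
It fails at once if a bystander is moved more than 30 mm (distance of any of kettlebell, stopwatch_case, grip_ball_center from where it was at the start of the episode above 0.03 m).
Of block_a, block_b, block_c, block_d only 2 to 3 are there at a start; the rules pass over those that are not, and their reading is None.
At some moment in a run one of block_a, block_b, block_c, block_d may be knocked a few centimetres aside while the robot is not near it.
It also fails if it takes over 210 s, if anything falls off the work surface, if the arm or the gripper's body presses on something with over 40 N, if the wrist force passes 120 N, or if a joint passes its speed limit or range.

## Working session

There is one attempt and no reset: what is moved stays moved. The work goes in short steps, Python scripts to look and compute and a shell command to move; the robot and the scene stay as the last step left them, time stands still between calls to the robot, and variables do not carry over. Pictures are saved under pics/ and viewed, at most 15 in all, crops included, and the job is handed in when it is done.

```bash
mkdir -p pics; ls; cat > h.py <<'E'
import numpy as np, cv2
from plant import manip, optics
from scipy.spatial.transform import Rotation as Ro
def cam(n, st=None):
    m=optics.camera_model(n)
    K=np.array([[m['fx'],0,m['cx']],[0,m['fy'],m['cy']],[0,0,1.]])
    if 'mount' in m:
        M=np.array(m['mount']); T=np.eye(4); T[:3,:3]=Ro.from_rotvec(st['tool_rot']).as_matrix(); T[:3,3]=st['position']
        W=np.linalg.inv(T@M); return K,W[:3,:3],W[:3,3]
    return K,np.array(m['R']),np.array(m['t'])
def ray(c,uv,z):
    K,R,t=c; uv=np.atleast_2d(uv).astype(float)
    d=(R.T@np.linalg.inv(K)@np.c_[uv,np.ones(len(uv))].T).T; o=-R.T@t
    return o+d*((z-o[2])/d[:,2])[:,None]
def proj(c,X):
    K,R,t=c; p=(K@(R@np.atleast_2d(X).T+t[:,None])).T; return p[:,:2]/p[:,2:]
def snap(n,f):
    st=manip.state(); im=optics.get_image(n); cv2.imwrite(f'pics/{f}.png',im); return im,cam(n,st),st
E
python3 - <<'E'
from h import *
for n in('top','scene'):
    im,c,st=snap(n,n+'0'); print(n,-c[1].T@c[2], c[0][0,0])
print(st)
print(optics.camera_model('wrist'))
E
```

```text
pics
top [0.25440318 0.00272465 1.67409763] 546.2400445399282
scene [ 1.15749526 -0.25559161  1.02414854] 490.57046765898826
{'time_s': 0.05, 'qpos': array([ 1.12650710e+00,  5.28436696e-01,  1.43385843e+00, -2.93803707e-06,
        1.18141031e+00, -1.78501112e-01]), 'qvel': array([ 0.00149789, -0.00142271, -0.00133123, -0.00150051,  0.00190762,
        0.0010469 ]), 'tau': array([ 8.84429119e-05, -4.43691158e+01, -1.78781748e+01, -2.40917288e-04,
        3.73952149e-03, -8.93061070e-06]), 'position': array([0.16383844, 0.602424  , 0.23036568]), 'tool_rot': array([-0.4161838 , -3.11325149,  0.00315979]), 'contact_force': array([0.68100454, 0.37387265, 0.27008739]), 'ft_torque': array([0.00239613, 0.02830508, 0.05068011]), 'gripper_force': 0.0, 'grip_width': 0.9998939774625636}
{'fx': 361.4598032154389, 'fy': 361.4598032154389, 'cx': 325.8418995257091, 'cy': 237.20687696985328, 'mount': array([[-1.51581240e-03, -9.54876028e-01, -2.97000796e-01,
         7.71965655e-02],
       [ 9.99998379e-01, -1.15872315e-03, -1.37835652e-03,
         8.81452809e-04],
       [ 9.72017906e-04, -2.97002404e-01,  9.54876237e-01,
        -1.43659270e-01],
       [ 0.00000000e+00,  0.00000000e+00,  0.00000000e+00,
         1.00000000e+00]])}
```

View pics/top0.png

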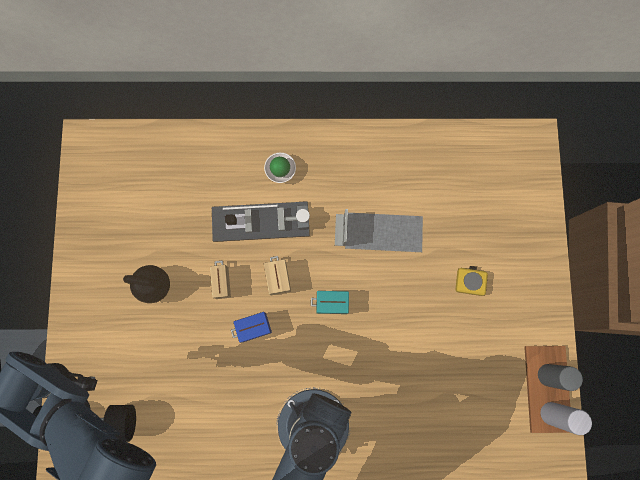

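View pics/scene0.png

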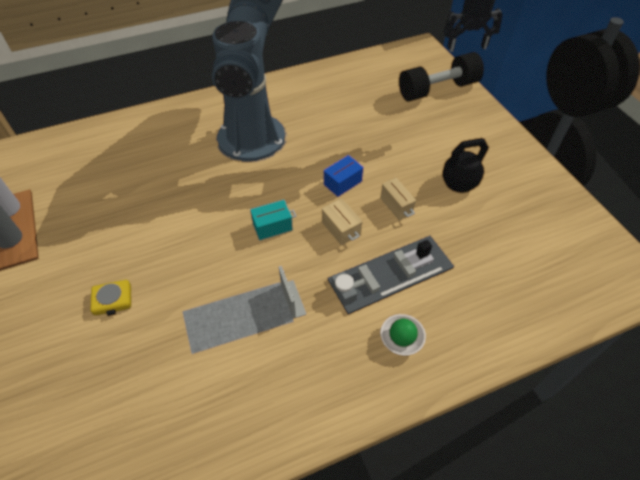

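Top view: birch blocks at (220,280) and (277,275). The blue (252,327) and turquoise (332,301) ones are look-alikes. The caliper is at (262,222), the bookend at (345,228) with its strip running right, the kettlebell at (150,284), the ball at (280,167) and the stopwatch at (473,281). I'll enlarge the crop to confirm and measure.

```bash
python3 - <<'E'
from h import *
im=cv2.imread('pics/top0.png'); c=cam('top')
cr=cv2.resize(im[190:315,195:435],None,fx=3.33,fy=3.33,interpolation=cv2.INTER_CUBIC); cv2.imwrite('pics/crop0.png',cr)
hsv=cv2.cvtColor(im,cv2.COLOR_BGR2HSV)
for p in [(220,290),(277,285),(270,285),(300,260),(300,300),(250,290)]: print(p,im[p[1],p[0]],hsv[p[1],p[0]])
E
```

```text
(220, 290) [100 141 169] [ 18 104 169]
(277, 285) [115 157 189] [ 17 100 189]
(270, 285) [124 171 199] [ 19  96 199]
(300, 260) [ 81 115 140] [ 17 107 140]
(300, 300) [112 160 196] [ 17 109 196]
(250, 290) [ 80 115 139] [ 18 108 139]
```

View pics/crop0.png

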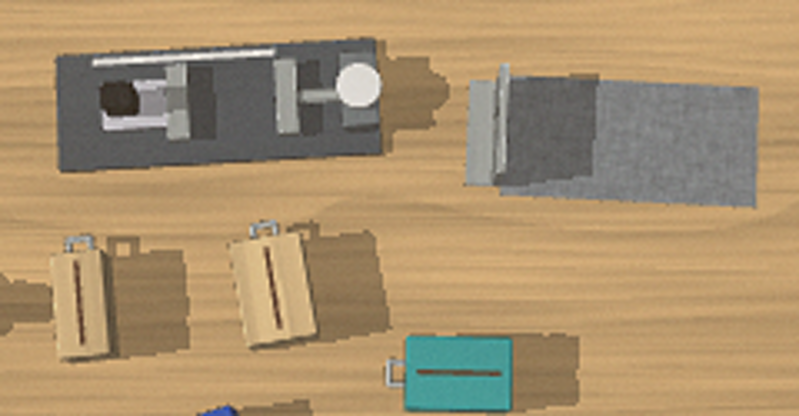

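The crop confirms two birch blocks with steel eyes pointing to +x (crop (80,245) and (265,228)), clearly different from the turquoise and blue ones. Next: rough positions, and which way to move for a wrist view.

```bash
python3 - <<'E'
from h import *
c=cam('top')
def P(name,px,z):
    X=ray(c,np.array(px)/3.33+[195,190],z); print(name,np.round(X,3).tolist()); return X
for n,px in {'L':[(52,257),(102,250),(112,354),(62,360)],'R':[(229,244),(298,234),(317,335),(248,348)]}.items():
    X=P(n,px,.06); d=np.linalg.norm(np.roll(X,-1,0)-X,axis=1); print(d,X.mean(0))
P('anvil',[(276,60),(296,60),(301,131)],.032)
P('jaw',[(189,65),(190,137)],.032);P('tab',[(119,98)],.075);P('bed',[(56,57),(377,38),(382,152),(61,171)],.012);P('white',[(358,84)],.058)
P('strip',[(757,88),(756,207),(500,194)],0);P('bookend top',[(499,64),(509,66),(496,176),(506,178)],.08)
st=manip.state();print(Ro.from_rotvec(st['tool_rot']).as_matrix().round(3))
E
```

```text
L [[0.46, 0.3, 0.06], [0.466, 0.256, 0.06], [0.374, 0.245, 0.06], [0.369, 0.289, 0.06]]
[0.04471992 0.09329598 0.0442108  0.09231359] [0.41711843 0.27255938 0.06      ]
R [[0.471, 0.143, 0.06], [0.48, 0.081, 0.06], [0.389, 0.064, 0.06], [0.378, 0.125, 0.06]]
[0.06217642 0.09208205 0.06201843 0.09458221] [0.42967518 0.10334358 0.06      ]
anvil [[0.646, 0.104, 0.032], [0.646, 0.085, 0.032], [0.579, 0.08, 0.032]]
jaw [[0.642, 0.184, 0.032], [0.574, 0.182, 0.032]]
tab [[0.602, 0.241, 0.075]]
bed [[0.655, 0.31, 0.012], [0.672, 0.01, 0.012], [0.563, 0.006, 0.012], [0.546, 0.303, 0.012]]
white [[0.618, 0.028, 0.058]]
strip [[0.626, -0.348, 0.0], [0.512, -0.343, 0.0], [0.525, -0.104, 0.0]]
bookend top [[0.631, -0.1, 0.08], [0.629, -0.109, 0.08], [0.528, -0.095, 0.08], [0.527, -0.104, 0.08]]
[[-0.965  0.263 -0.001]
 [ 0.263  0.965 -0.002]
 [ 0.    -0.002 -1.   ]]
```

```bash
python3 -m handwheel '[{"delta_pos":[-36,-35,-7],"roll":-0.266},{"delta_pos":[-36,-35,-7],"roll":-0.266},{"delta_pos":[-36,-35,-7],"roll":-0.266},{"delta_pos":[-36,-35,-7],"roll":-0.266},{"delta_pos":[-36,-35,-7],"roll":-0.266},{"delta_pos":[-36,-35,-7],"roll":-0.266},{"delta_pos":[-36,-35,-7],"roll":-0.266},{"delta_pos":[-36,-35,-7],"roll":-0.266},{"delta_pos":[-36,-35,-7],"roll":-0.266},{"delta_pos":[-36,-35,-7],"roll":-0.266},{"delta_pos":[-36,-35,-7],"roll":-0.266},{"delta_pos":[-36,-35,-7],"roll":-0.266},{"delta_pos":[-36,-35,-7],"roll":-0.266},{"delta_pos":[-36,-35,-7],"roll":-0.266},{"delta_pos":[-36,-35,-7],"roll":-0.266},{"delta_pos":[-36,-35,-7],"roll":-0.266}]' - 50
python3 - <<'E'
from h import *
im,c,st=snap('wrist','w1'); print(st['position'],Ro.from_rotvec(st['tool_rot']).as_matrix().round(3))
E
```

```text
time_s: 1.7
position: [0.4189, 0.1717, 0.3012]
tool_rot: [0.004, -3.141, -0.0]
contact_force: [-0.4, -0.4, -0.4]
grip_width: 0.999
gripper_force: 0.0
[0.41887184 0.17174901 0.30117936] [[-1.    -0.002 -0.   ]
 [-0.002  1.     0.   ]
 [ 0.     0.    -1.   ]]
```

View pics/w1.png

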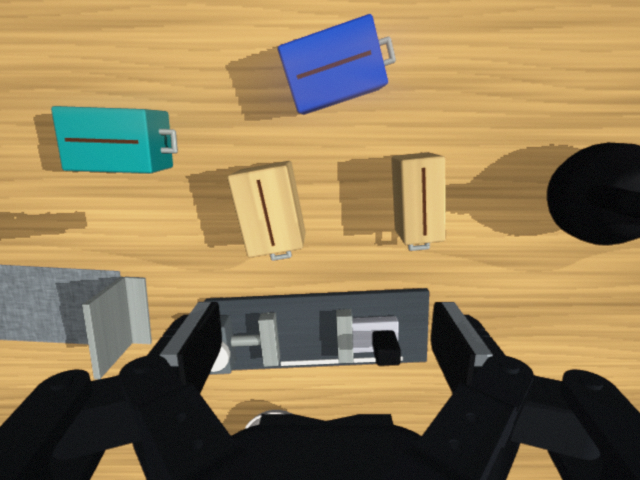

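Wrist view shows: wide birch block with its line at (266,212), narrow one with its line at (424,201), anvil (268,340), jaw (345,337), tab (386,342), bookend (118,320). Measuring the lines, tab and thicknesses.

```bash
cat >> h.py <<'E'
def lines(im,c,z=.06):
    hsv=cv2.cvtColor(im,cv2.COLOR_BGR2HSV); out=[]
    m=((hsv[...,2]<110)&(hsv[...,2]>30)&((hsv[...,0]<14)|(hsv[...,0]>165))&(hsv[...,1]>100)).astype(np.uint8)
    for k in cv2.findContours(m,cv2.RETR_EXTERNAL,cv2.CHAIN_APPROX_NONE)[0]:
        (u,v),(w,h),a=cv2.minAreaRect(k)
        if max(w,h)<15 or max(w,h)<4*min(w,h): continue
        b=cv2.boxPoints(((u,v),(w,h),a)); e=[(b[0]+b[1])/2,(b[1]+b[2])/2,(b[2]+b[3])/2,(b[3]+b[0])/2]
        e=(e[0],e[2]) if np.hypot(*(e[0]-e[2]))>np.hypot(*(e[1]-e[3])) else (e[1],e[3])
        X=ray(c,np.array(e),z)[:,:2]; X=X[np.argsort(X[:,0])]; d=X[1]-X[0]
        out.append(dict(px=(round(u),round(v)),cen=X.mean(0).round(4),yaw=round(float(np.arctan2(d[1],d[0])),3),L=round(float(np.hypot(*d)),4)))
    return out
def thick(im,c,cen,yaw,z=.06,off=0.02,half=.05):
    ax=np.array([np.cos(yaw),np.sin(yaw)]);n=np.array([-ax[1],ax[0]]);s=np.arange(-half,half,.0005);acc=0
    lab=cv2.cvtColor(im,cv2.COLOR_BGR2LAB).astype(np.float32)
    for o in np.linspace(-off,off,15):
        X=np.array([[*(cen+ax*o+n*q),z] for q in s]); p=proj(c,X).astype(np.float32)
        acc=acc+cv2.remap(lab,p[:,:1].copy(),p[:,1:].copy(),cv2.INTER_LINEAR)[:,0]
    g=np.abs(np.gradient(cv2.GaussianBlur(acc/15,(1,5),0),axis=0)).sum(1)
    i=[k for k in range(2,len(g)-2) if g[k]==g[k-2:k+3].max() and g[k]>1]
    return [(round(s[k]*1000,1),round(float(g[k]),1)) for k in i]
E
python3 - <<'E'
from h import *
im=cv2.imread('pics/w1.png'); c=cam('wrist',manip.state())
for l in lines(im,c): print(l)
for q in [l for l in lines(im,c) if l['px'][1]>180 and l['px'][1]<240]: print(q['px'],thick(im,c,q['cen'],q['yaw']))
hsv=cv2.cvtColor(im,cv2.COLOR_BGR2HSV)
for z,pts in {.012:[(428,289),(200,300),(428,361)],.032:[(274,315),(278,366),(337,311),(339,363)],.058:[(216,358)],.075:[(386,346)],.08:[(84,303),(98,375),(133,278),(150,343)],0:[(0,265),(0,338),(120,270)]}.items(): print(z,ray(c,pts,z)[:,:2].round(4).tolist())
E
```

```text
{'px': (265, 212), 'cen': array([0.4339, 0.1064]), 'yaw': 0.173, 'L': 0.0728}
{'px': (424, 201), 'cen': array([0.4216, 0.2784]), 'yaw': 0.105, 'L': 0.0729}
{'px': (102, 140), 'cen': array([ 0.3572, -0.0587]), 'yaw': 1.54, 'L': 0.0728}
(265, 212) [(np.float64(-31.0), 16.0), (np.float64(-9.0), 2.3), (np.float64(-2.0), 32.2), (np.float64(1.5), 34.5), (np.float64(19.5), 1.9), (np.float64(29.5), 2.2), (np.float64(32.5), 13.2), (np.float64(35.5), 1.8), (np.float64(38.5), 7.8)]
(424, 201) [(np.float64(-33.0), 12.9), (np.float64(-23.0), 18.4), (np.float64(-6.0), 1.2), (np.float64(-2.0), 28.6), (np.float64(1.5), 33.0), (np.float64(23.0), 15.0), (np.float64(48.5), 1.3)]
0.012 [[0.5476, 0.3064], [0.5639, 0.0055], [0.6583, 0.3157]]
0.032 [[0.5748, 0.1059], [0.6518, 0.1081], [0.569, 0.1866], [0.647, 0.1901]]
0.058 [[0.6206, 0.035]]
0.075 [[0.5916, 0.2435]]
0.08 [[0.5329, -0.0987], [0.6288, -0.1009], [0.5024, -0.039], [0.5845, -0.0321]]
0 [[0.5191, -0.2583], [0.6297, -0.2878], [0.5261, -0.1008]]
```

```bash
python3 -m handwheel '[{"delta_pos":[-10,-7,0],"roll":0},{"delta_pos":[-10,-7,0],"roll":0},{"delta_pos":[-10,-7,0],"roll":0},{"delta_pos":[-10,-7,0],"roll":0},{"delta_pos":[-10,-7,0],"roll":0}]'
python3 - <<'E'
from h import *
im,c,st=snap('wrist','w2'); print(st['position'])
for l in lines(im,c): print(l)
print(proj(c,[[.6,.242,.075],[.42,.27,.06]]))
E
```

```text
time_s: 2.25
position: [0.5189, 0.1011, 0.3008]
tool_rot: [-0.0, -3.14, -0.001]
contact_force: [-0.5, -0.1, -1.1]
grip_width: 0.998
gripper_force: 0.0
[0.51889835 0.10108889 0.30079455]
{'px': (334, 135), 'cen': array([0.4517, 0.1101]), 'yaw': 0.176, 'L': 0.0361}
{'px': (502, 125), 'cen': array([0.4421, 0.2811]), 'yaw': 0.141, 'L': 0.0314}
{'px': (504, 84), 'cen': array([0.4036, 0.2771]), 'yaw': 0.101, 'L': 0.0367}
{'px': (156, 32), 'cen': array([ 0.3569, -0.0582]), 'yaw': 1.537, 'L': 0.0728}
[[452.65357136 274.78163975]
 [494.04332548 102.03375856]]
```

View pics/w2.png

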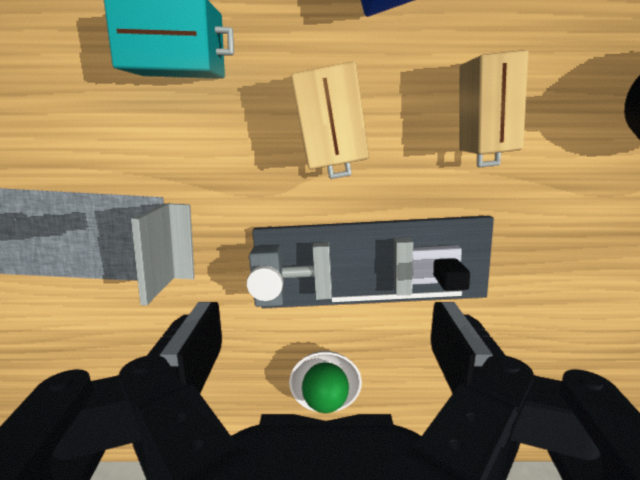

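Wrist view w2 has the whole caliper in clear view: bed corners (252,229), (492,217), (489,296) and (260,308), anvil (322,270), jaw (404,268), tab (452,273), bookend (160,255). Enlarging it for pixel-accurate edges.

```bash
python3 - <<'E'
from h import *
im=cv2.imread('pics/w2.png')
cv2.imwrite('pics/crop2.png',cv2.resize(im[205:315,240:500],None,fx=3,fy=3,interpolation=cv2.INTER_CUBIC))
E
```

```text
(no output)
```

View pics/crop2.png

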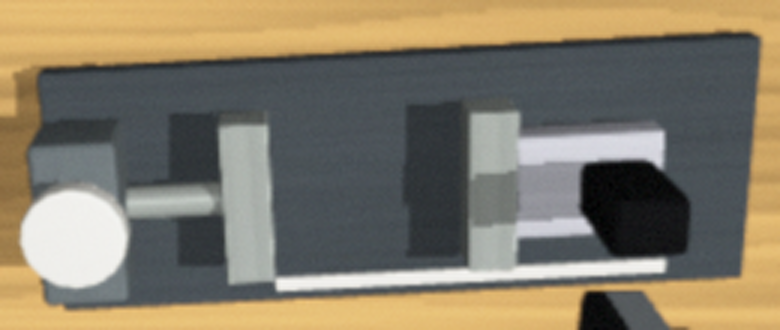

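```bash
python3 - <<'E'
from h import *
st=manip.state(); c=cam('wrist',st)
P=lambda px,z: ray(c,np.array(px)/3+[240,205],z)[:,:2]
b=P([(43,71),(759,37),(741,277),(65,304)],.012); print(b.round(4).tolist())
an=P([(268,122),(274,281)],.032); ja=P([(469,109),(470,269)],.032); tb=P([(618,203),(683,200),(688,251),(627,256)],.075)
print('anvil',an.round(4),an.mean(0),'jaw',ja.round(4),ja.mean(0)); print('tab',tb.round(4),tb.mean(0))
yw=[np.arctan2(*-(d)[::1]) for d in []]
y1=b[1]-b[0];y2=b[2]-b[3]; print('y yaw',[float(np.arctan2(-v[0],v[1])) for v in(y1,y2)],'len',np.hypot(*y1),np.hypot(*y2))
print('anvil x yaw',[float(np.arctan2(v[1],v[0])) for v in (an[1]-an[0],ja[1]-ja[0])])
w=P([(74,236)],.058); print('white',w)
# bookend in w2: top edge of plate (z=.08), foot
print('bk top',ray(c,[(132,219),(142,304),(137,217),(146,303)],.08)[:,:2].round(4).tolist())
print('bk foot/strip',ray(c,[(132,279),(165,197),(0,188),(0,274)],0)[:,:2].round(4).tolist())
T=optics.get_image('top'); ct=cam('top')
cv2.imwrite('pics/crop3.png',np.hstack([cv2.resize(cv2.imread('pics/w2.png')[180:310,90:230],None,fx=4,fy=4,interpolation=cv2.INTER_CUBIC)]))
E
```

```text
[[0.564, 0.0133], [0.5497, 0.3081], [0.6584, 0.3149], [0.6715, 0.0167]]
anvil [[0.5797 0.1064]
 [0.6502 0.1091]] [0.61493053 0.10777839] jaw [[0.5743 0.1868]
 [0.6446 0.1912]] [0.6094583  0.18897293]
tab [[0.5968 0.2349]
 [0.5956 0.2586]
 [0.6161 0.2629]
 [0.6182 0.2403]] [0.60669158 0.24916427]
y yaw [0.04856471628937425, 0.04382563981936923] len 0.29518736596046613 0.29852549887638524
anvil x yaw [0.03789828770219852, 0.06263483797691234]
white [[0.6176723 0.0308948]]
bk top [[0.5343, -0.0993], [0.6324, -0.1037], [0.5322, -0.0938], [0.6312, -0.099]]
bk foot/strip [[0.6372, -0.1567], [0.5264, -0.098], [0.515, -0.3006], [0.6299, -0.3312]]
```

View pics/crop3.png

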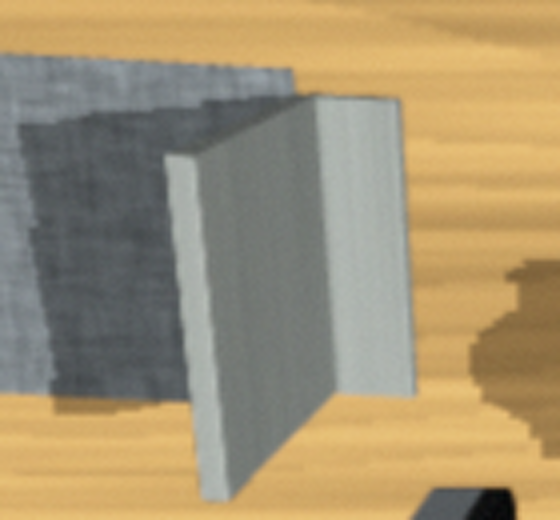

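Block thicknesses come out at about 64 and 46 mm, so block_a (right of the caliper view, (0.434,0.106)) and block_c (0.422,0.278) are present. The tab lies 60 mm beyond the jaw face as it should. I'll pinch the tab along y, with the tips above the jaw top.

```bash
python3 -m handwheel '[{"delta_pos":[-8.8,14.8,18],"roll":-0.048},{"delta_pos":[-8.8,14.8,18],"roll":-0.048},{"delta_pos":[-8.8,14.8,18],"roll":-0.048},{"delta_pos":[-8.8,14.8,18],"roll":-0.048},{"delta_pos":[-8.8,14.8,18],"roll":-0.048},{"delta_pos":[-8.8,14.8,18],"roll":-0.048},{"delta_pos":[-8.8,14.8,18],"roll":-0.048},{"delta_pos":[-8.8,14.8,21],"roll":-0.048},{"delta_pos":[-8.8,14.8,23],"roll":-0.048},{"delta_pos":[-8.8,14.8,25],"roll":-0.048},{"delta_pos":[-8.8,14.8,26],"roll":-0.048},{"delta_pos":[-8.8,14.8,26],"roll":-0.048},{"delta_pos":[-8.8,14.8,26],"roll":-0.048}]' 5.5 25
python3 -m handwheel '[{"delta_pos":[0,0,0],"roll":0},{"delta_pos":[0,0,0],"roll":0},{"delta_pos":[0,0,0],"roll":0},{"delta_pos":[0,0,0],"roll":0},{"delta_pos":[0,0,0],"roll":0},{"delta_pos":[0,0,0],"roll":0}]' 2.5 25
```

```text
time_s: 3.65
position: [0.6084, 0.2486, 0.0433]
tool_rot: [-0.075, 3.138, 0.001]
contact_force: [1.0, 0.1, 0.2]
grip_width: 0.644
gripper_force: 0.0
time_s: 4.25
position: [0.6085, 0.2487, 0.043]
tool_rot: [-0.077, 3.138, -0.0]
contact_force: [-1.0, -0.9, 5.5]
grip_width: 0.346
gripper_force: 27.6
```

```bash
python3 -m handwheel '[{"delta_pos":[0,0.5,0],"roll":0},{"delta_pos":[0,1,0],"roll":0},{"delta_pos":[0,1.5,0],"roll":0},{"delta_pos":[0,2,0],"roll":0},{"delta_pos":[0,2.4,0],"roll":0},{"delta_pos":[0,2.4,0],"roll":0},{"delta_pos":[0,2.4,0],"roll":0}]'
python3 -m handwheel '[{"delta_pos":[0,0,0],"roll":0},{"delta_pos":[0,0,0],"roll":0},{"delta_pos":[0,0,0],"roll":0},{"delta_pos":[0,0,-5],"roll":0},{"delta_pos":[0,0,-10],"roll":0},{"delta_pos":[8,-8,-15],"roll":0},{"delta_pos":[15,-15,-25],"roll":0},{"delta_pos":[15,-15,-25],"roll":0},{"delta_pos":[15,-15,-25],"roll":0},{"delta_pos":[15,-15,-25],"roll":0},{"delta_pos":[15,-15,-25],"roll":0},{"delta_pos":[15,-15,-25],"roll":0}]' 8.5
python3 - <<'E'
from h import *
im,c,st=snap('wrist','w4'); print(st['position'])
for l in lines(im,c): print(l)
R=Ro.from_rotvec(st['tool_rot']).as_matrix();print(R.round(3))
for n,z,p in [('tab',.075,(.6054,.2727)),]: print(proj(c,[[*p,z]]))
E
```

```text
time_s: 4.95
position: [0.6072, 0.2734, 0.043]
tool_rot: [-0.077, 3.138, 0.001]
contact_force: [-0.6, -0.3, 5.8]
grip_width: 0.349
gripper_force: 27.6
time_s: 6.15
position: [0.4639, 0.1151, 0.2927]
tool_rot: [-0.073, 3.137, 0.0]
contact_force: [0.4, 0.6, 0.2]
grip_width: 0.993
gripper_force: 0.0
[0.46386461 0.11509718 0.29267013]
{'px': (318, 170), 'cen': array([0.434 , 0.1069]), 'yaw': 0.172, 'L': 0.0712}
{'px': (486, 165), 'cen': array([0.4212, 0.2787]), 'yaw': 0.101, 'L': 0.0722}
{'px': (149, 83), 'cen': array([ 0.3571, -0.059 ]), 'yaw': 1.538, 'L': 0.0726}
{'px': (384, 17), 'cen': array([0.2916, 0.1611]), 'yaw': -1.265, 'L': 0.0331}
[[-0.999 -0.046  0.003]
 [-0.046  0.999  0.   ]
 [-0.003  0.    -1.   ]]
[[457.67386923 331.18130761]]
```

Pulled to about 105 mm open. Now grasping block_a.

```bash
python3 -m handwheel '[{"delta_pos":[3,-0.7,18],"roll":-0.126},{"delta_pos":[3,-0.7,18],"roll":-0.126},{"delta_pos":[3,-0.7,18],"roll":-0.126},{"delta_pos":[3,-0.7,18],"roll":-0.126},{"delta_pos":[3,-0.7,18],"roll":-0.126},{"delta_pos":[3,-0.7,20],"roll":-0.126},{"delta_pos":[3,-0.7,22],"roll":-0.126},{"delta_pos":[3,-0.7,24],"roll":-0.126},{"delta_pos":[3,-0.7,26],"roll":-0.126},{"delta_pos":[3,-0.7,26.3],"roll":-0.126},{"delta_pos":[3,-0.7,26.3],"roll":-0.126},{"delta_pos":[3,-0.7,26.3],"roll":-0.126}]' 8.54 35
python3 -m handwheel '[{"delta_pos":[0,0,0],"roll":0},{"delta_pos":[0,0,0],"roll":0},{"delta_pos":[0,0,0],"roll":0},{"delta_pos":[0,0,0],"roll":0},{"delta_pos":[0,0,0],"roll":0},{"delta_pos":[0,0,0],"roll":0}]' 6.0 35
```

```text
time_s: 7.4
position: [0.4353, 0.1076, 0.0291]
tool_rot: [-0.274, 3.128, -0.0]
contact_force: [-0.6, 0.2, -0.7]
grip_width: 1.004
gripper_force: 0.0
time_s: 8.0
position: [0.4351, 0.1072, 0.0295]
tool_rot: [-0.274, 3.127, -0.001]
contact_force: [0.5, 0.1, 5.3]
grip_width: 0.754
gripper_force: 38.6
```

Opening reads 64.4 mm, so this is block_a. Carrying it to the caliper bed.

```bash
python3 -m handwheel '[{"delta_pos":[0,0,-4],"roll":0},{"delta_pos":[0,0,-8],"roll":0.05},{"delta_pos":[-4,0.5,-8],"roll":0.127},{"delta_pos":[-8,1,-8],"roll":0.127},{"delta_pos":[-12,1.4,-8],"roll":0.127},{"delta_pos":[-16,2,-8],"roll":0.127},{"delta_pos":[-18.5,2.1,-8],"roll":0.127},{"delta_pos":[-18.5,2.1,-8],"roll":0.127},{"delta_pos":[-18.5,2.1,-8],"roll":0.127},{"delta_pos":[-18.5,2.1,-6],"roll":0.127},{"delta_pos":[-18.5,2.1,-4],"roll":0.127},{"delta_pos":[-18.5,2.1,-3],"roll":0.127},{"delta_pos":[-18.5,2.1,-2],"roll":0.127},{"delta_pos":[-18.5,2.1,-1.6],"roll":0.127},{"delta_pos":[-18.5,2.1,-1.3],"roll":0.127},{"delta_pos":[-18.5,2.1,-1.2],"roll":0.127},{"delta_pos":[-18.5,2.1,-1.2],"roll":0.127}]'
```

```text
time_s: 9.7
position: [0.6125, 0.16, 0.0416]
tool_rot: [0.074, -3.141, 0.0]
contact_force: [-4.1, -0.9, 3.7]
grip_width: 0.753
gripper_force: 43.6
```

```bash
python3 -m handwheel '[{"delta_pos":[0,0,0],"roll":0},{"delta_pos":[0,0,0],"roll":0},{"delta_pos":[0,0,0],"roll":0},{"delta_pos":[0,0,0],"roll":0},{"delta_pos":[0,0,-2],"roll":0},{"delta_pos":[0,0,-5],"roll":0},{"delta_pos":[0,0,-8],"roll":0},{"delta_pos":[0,4,-8],"roll":0},{"delta_pos":[0,8,-8],"roll":0},{"delta_pos":[0,11.3,-8],"roll":0},{"delta_pos":[0,11.3,-8],"roll":0}]' 8.5
python3 -m handwheel '[{"delta_pos":[0,0,0],"roll":0},{"delta_pos":[0,0,0],"roll":0},{"delta_pos":[0,0,0],"roll":0},{"delta_pos":[0,0,3],"roll":0},{"delta_pos":[0,0,6],"roll":0},{"delta_pos":[0,0,7.9],"roll":0},{"delta_pos":[0,0,7.9],"roll":0},{"delta_pos":[0,0,7.9],"roll":0}]' 5.2
python3 -m handwheel '[{"delta_pos":[0,0,0],"roll":0},{"delta_pos":[0,0,0],"roll":0},{"delta_pos":[0,0,0],"roll":0},{"delta_pos":[0,0,0],"roll":0},{"delta_pos":[0,0,0],"roll":0}]' 2.5 25
```

```text
time_s: 10.8
position: [0.6069, 0.2773, 0.1205]
tool_rot: [-0.081, 3.139, 0.003]
contact_force: [-0.0, -0.4, -0.7]
grip_width: 0.995
gripper_force: 0.0
time_s: 11.6
position: [0.6078, 0.2721, 0.0413]
tool_rot: [0.072, -3.14, 0.0]
contact_force: [-0.2, 0.4, 0.5]
grip_width: 0.611
gripper_force: 0.0
time_s: 12.1
position: [0.6087, 0.273, 0.043]
tool_rot: [-0.075, 3.137, 0.0]
contact_force: [1.2, -1.0, 6.5]
grip_width: 0.347
gripper_force: 29.7
```

```bash
python3 -m handwheel '[{"delta_pos":[0,-0.4,0],"roll":0},{"delta_pos":[0,-0.8,0],"roll":0},{"delta_pos":[0,-1.2,0],"roll":0},{"delta_pos":[0,-1.6,0],"roll":0},{"delta_pos":[0,-2.0,0],"roll":0},{"delta_pos":[0,-2.4,0],"roll":0},{"delta_pos":[0,-2.8,0],"roll":0},{"delta_pos":[0,-3.2,0],"roll":0},{"delta_pos":[0,-3.5,0],"roll":0},{"delta_pos":[0,-3.8,0],"roll":0},{"delta_pos":[0,-3.9,0],"roll":0},{"delta_pos":[0,-4,0],"roll":0},{"delta_pos":[0,-4,0],"roll":0}]'
python3 -m handwheel '[{"delta_pos":[0,-0.1,0],"roll":0},{"delta_pos":[0,-0.2,0],"roll":0},{"delta_pos":[0,-0.3,0],"roll":0},{"delta_pos":[0,-0.3,0],"roll":0},{"delta_pos":[0,-0.3,0],"roll":0}]'
python3 - <<'E'
from h import *
f=[]
snap('scene','s5'); 
for n in('top','wrist'):
    im,c,st=snap(n,n+'5'); f.append(st['contact_force'])
print(f,st['position'])
cv2.imwrite('pics/crop5.png',np.vstack([cv2.resize(cv2.imread('pics/top5.png')[190:290,200:360],None,fx=3,fy=3),cv2.resize(cv2.imread('pics/s5.png')[210:310,310:470],None,fx=3,fy=3)]))
E
```

```text
time_s: 13.4
position: [0.6108, 0.2345, 0.0431]
tool_rot: [-0.075, 3.136, 0.003]
contact_force: [0.9, 3.6, 6.1]
grip_width: 0.345
gripper_force: 29.8
time_s: 13.9
position: [0.611, 0.2315, 0.0431]
tool_rot: [-0.075, 3.136, 0.003]
contact_force: [0.8, 3.9, 6.0]
grip_width: 0.346
gripper_force: 29.8
[array([0.32492907, 3.25504272, 5.842941  ]), array([1.28398942, 3.52726419, 4.76837295])] [0.61098754 0.23152512 0.04307825]
```

View pics/crop5.png

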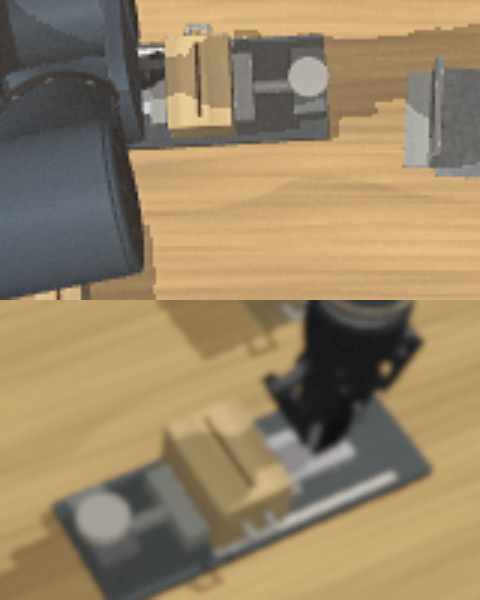

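Both views show block_a upright on the bed between the jaw and anvil, about to touch. Closing further with force readings.

```bash
for i in 1 2; do python3 -m handwheel '[{"delta_pos":[0,-0.1,0],"roll":0},{"delta_pos":[0,-0.2,0],"roll":0},{"delta_pos":[0,-0.2,0],"roll":0}]' | grep -E "pos|force"; done
```

```text
position: [0.6111, 0.2298, 0.0431]
contact_force: [0.5, 5.8, 5.6]
gripper_force: 29.8
position: [0.6111, 0.2283, 0.0431]
contact_force: [1.3, 5.4, 5.2]
gripper_force: 29.9
```

```bash
for i in 1 2; do python3 -m handwheel '[{"delta_pos":[0,-0.1,0],"roll":0},{"delta_pos":[0,-0.1,0],"roll":0},{"delta_pos":[0,-0.1,0],"roll":0}]' | grep -E "pos|contact"; done; python3 - <<'E'
from h import *
f=[]
for i in range(6): optics.get_image('top'); f.append(manip.state()['contact_force'])
print(np.mean(f,0),np.std(f,0))
im,c,st=snap('top','top6');snap('scene','s6')
cv2.imwrite('pics/crop6.png',np.vstack([cv2.resize(cv2.imread('pics/top6.png')[190:250,200:360],None,fx=4,fy=4),cv2.resize(cv2.imread('pics/s6.png')[220:310,310:470],None,fx=4,fy=4)]))
E
```

```text
position: [0.6112, 0.2276, 0.0431]
contact_force: [0.8, 7.1, 5.0]
position: [0.6112, 0.2268, 0.0431]
contact_force: [1.1, 7.6, 5.0]
[0.65876647 7.54319106 5.28555934] [0.54469752 0.37697585 0.31121749]
```

View pics/crop6.png

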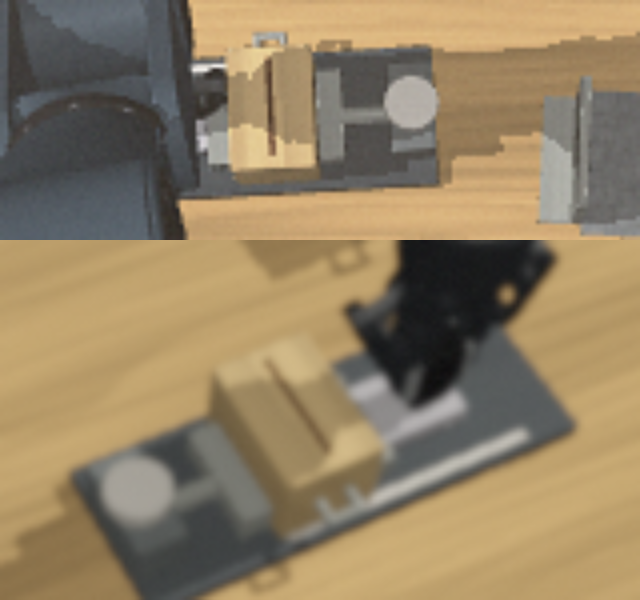

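Force rises at about 1 N/mm and the spring has roughly 4 N on it. I'll push 1 mm more, hold, open up and look.

```bash
python3 -m handwheel '[{"delta_pos":[0,-0.1,0],"roll":0},{"delta_pos":[0,-0.1,0],"roll":0},{"delta_pos":[0,-0.1,0],"roll":0},{"delta_pos":[0,-0.1,0],"roll":0},{"delta_pos":[0,-0.1,0],"roll":0},{"delta_pos":[0,-0.1,0],"roll":0}]' | grep -E "pos|contact"
python3 -m handwheel '[{"delta_pos":[0,0.3,0],"roll":0},{"delta_pos":[0,0.8,0],"roll":0},{"delta_pos":[0,1.3,0],"roll":0},{"delta_pos":[0,1.8,0],"roll":0},{"delta_pos":[0,2.3,0],"roll":0},{"delta_pos":[0,2.8,0],"roll":0},{"delta_pos":[0,3.3,0],"roll":0},{"delta_pos":[0,3.8,0],"roll":0},{"delta_pos":[0,4.3,0],"roll":0},{"delta_pos":[0,4.7,0],"roll":0},{"delta_pos":[0,4.7,0],"roll":0},{"delta_pos":[0,4.7,0],"roll":0}]'| grep -E "pos|contact"
python3 -m handwheel '[{"delta_pos":[0,0,0],"roll":0},{"delta_pos":[0,0,0],"roll":0},{"delta_pos":[0,0,0],"roll":0},{"delta_pos":[0,0,-5],"roll":0},{"delta_pos":[0,0,-10],"roll":0},{"delta_pos":[5,-8,-15],"roll":0},{"delta_pos":[8,-15,-25],"roll":0},{"delta_pos":[8,-15,-25],"roll":0},{"delta_pos":[8,-15,-25],"roll":0},{"delta_pos":[8,-15,-25],"roll":0},{"delta_pos":[8,-15,-25],"roll":0},{"delta_pos":[8,-15,-25],"roll":0}]' 6 | grep -E "pos|contact"
python3 - <<'E'
from h import *
im,c,st=snap('wrist','w7')
for l in lines(im,c,.072): print(l)
for l in lines(im,c,.06): print(l)
E
```

```text
position: [0.6113, 0.2261, 0.0431]
contact_force: [0.6, 8.0, 5.4]
position: [0.6089, 0.2707, 0.0431]
contact_force: [1.2, 2.1, 6.3]
position: [0.5346, 0.1162, 0.2913]
contact_force: [0.4, 0.3, -0.2]
{'px': (341, 274), 'cen': array([0.6131, 0.1377]), 'yaw': 0.057, 'L': 0.0718}
{'px': (496, 122), 'cen': array([0.4485, 0.2763]), 'yaw': 0.183, 'L': 0.0175}
{'px': (500, 73), 'cen': array([0.4054, 0.2719]), 'yaw': 0.104, 'L': 0.0373}
{'px': (158, 2), 'cen': array([ 0.3614, -0.037 ]), 'yaw': -1.526, 'L': 0.0394}
{'px': (341, 274), 'cen': array([0.6183, 0.1385]), 'yaw': 0.057, 'L': 0.0741}
{'px': (496, 122), 'cen': array([0.4482, 0.2817]), 'yaw': 0.183, 'L': 0.0181}
{'px': (500, 73), 'cen': array([0.4037, 0.2771]), 'yaw': 0.104, 'L': 0.0385}
{'px': (158, 2), 'cen': array([ 0.3582, -0.042 ]), 'yaw': -1.526, 'L': 0.0407}
```

View pics/w7.png

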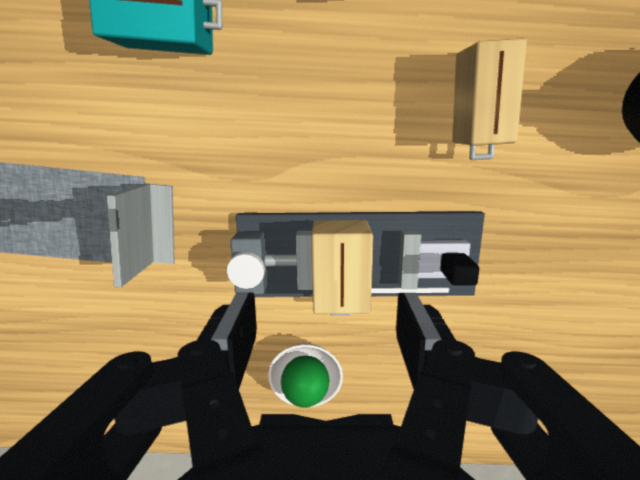

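Block_a stands square at the anvil (line at (341,274)) and the jaw is open. Grasping it and lifting.

```bash
python3 -m handwheel '[{"delta_pos":[-7.9,1.8,5],"roll":0},{"delta_pos":[-7.9,1.8,10],"roll":0},{"delta_pos":[-7.9,1.8,15],"roll":0},{"delta_pos":[-7.9,1.8,17],"roll":0},{"delta_pos":[-7.9,1.8,17],"roll":0},{"delta_pos":[-7.9,1.8,20],"roll":0},{"delta_pos":[-7.9,1.8,23],"roll":0},{"delta_pos":[-7.9,1.8,24.5],"roll":0},{"delta_pos":[-7.9,1.8,24.9],"roll":0},{"delta_pos":[-7.9,1.8,24.9],"roll":0},{"delta_pos":[-7.9,1.8,24.9],"roll":0}]' 8.54 35
python3 -m handwheel '[{"delta_pos":[0,0,0],"roll":0},{"delta_pos":[0,0,0],"roll":0},{"delta_pos":[0,0,0],"roll":0},{"delta_pos":[0,0,0],"roll":0},{"delta_pos":[0,0,0],"roll":0},{"delta_pos":[0,0,-3],"roll":0},{"delta_pos":[0,0,-7],"roll":0},{"delta_pos":[0,0,-11],"roll":0},{"delta_pos":[0,0,-11],"roll":0},{"delta_pos":[0,0,-11],"roll":0}]' 6.0 35
```

```text
time_s: 19.8
position: [0.614, 0.1382, 0.0442]
tool_rot: [-0.074, 3.138, 0.0]
contact_force: [1.1, -0.0, -0.1]
grip_width: 1.002
gripper_force: 0.0
time_s: 20.8
position: [0.6126, 0.138, 0.1529]
tool_rot: [-0.074, 3.14, 0.0]
contact_force: [-0.8, 1.2, -4.0]
grip_width: 0.753
gripper_force: 41.6
```

```bash
python3 -m handwheel '[{"delta_pos":[0.7,-4,0],"roll":0},{"delta_pos":[1.4,-8,0],"roll":0.03},{"delta_pos":[2.1,-12,0],"roll":0.06},{"delta_pos":[2.8,-16,0],"roll":0.097},{"delta_pos":[3.4,-20,0],"roll":0.097},{"delta_pos":[4,-24,0],"roll":0.097},{"delta_pos":[4.6,-28,0],"roll":0.097},{"delta_pos":[4.6,-30,0],"roll":0.097},{"delta_pos":[4.6,-30,0],"roll":0.097},{"delta_pos":[4.6,-30,3],"roll":0.097},{"delta_pos":[4.6,-30,6],"roll":0.097},{"delta_pos":[4.6,-30,8],"roll":0.097},{"delta_pos":[4.6,-30,10],"roll":0.097},{"delta_pos":[4.6,-30,11],"roll":0.097},{"delta_pos":[4.6,-30,11.6],"roll":0.097},{"delta_pos":[4.6,-30,11.9],"roll":0.097},{"delta_pos":[4.6,-30,11.9],"roll":0.097},{"delta_pos":[4.6,-30,11.9],"roll":0.097}]'
python3 -m handwheel '[{"delta_pos":[0,0,0],"roll":0},{"delta_pos":[0,0,0],"roll":0},{"delta_pos":[0,0,0],"roll":0},{"delta_pos":[0,0,0],"roll":0},{"delta_pos":[0,0,-3],"roll":0},{"delta_pos":[0,0,-8],"roll":0},{"delta_pos":[4,0,-13],"roll":0},{"delta_pos":[8,0,-18],"roll":0},{"delta_pos":[8,0,-22],"roll":0},{"delta_pos":[8,0,-22],"roll":0},{"delta_pos":[8,0,-22],"roll":0}]' 8.3
python3 - <<'E'
from h import *
im,c,st=snap('wrist','w8')
for l in lines(im,c,.06): print(l)
print(Ro.from_rotvec(st['tool_rot']).as_matrix().round(3))
E
```

```text
time_s: 22.6
position: [0.5816, -0.164, 0.0341]
tool_rot: [0.078, 3.139, -0.001]
contact_force: [-0.1, 1.0, -3.5]
grip_width: 0.755
gripper_force: 41.5
time_s: 23.7
position: [0.5021, -0.1606, 0.2563]
tool_rot: [0.079, 3.135, -0.005]
contact_force: [0.2, 0.3, -0.1]
grip_width: 0.974
gripper_force: 0.0
{'px': (327, 282), 'cen': array([ 0.5807, -0.1634]), 'yaw': -0.051, 'L': 0.0728}
[[-0.999  0.05   0.006]
 [ 0.05   0.999 -0.003]
 [-0.006 -0.003 -1.   ]]
```

View pics/w8.png

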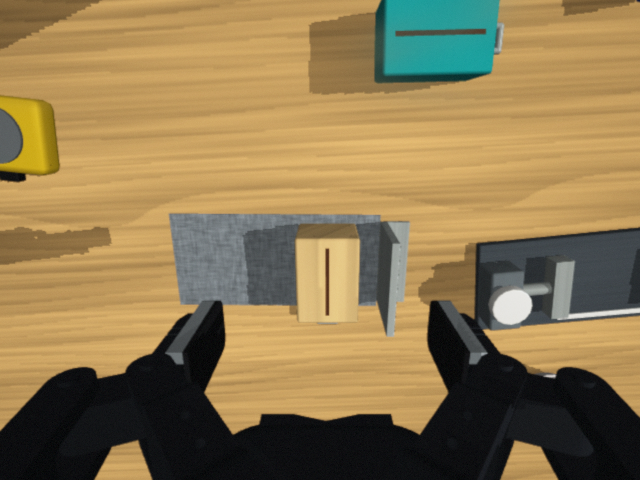

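Block_a stands upright on the strip (line at (327,282)), with the bookend face edge from (380,222) to (389,335). Checking the bookend pose from this better view.

```bash
python3 - <<'E'
from h import *
c=cam('wrist',manip.state())
b=ray(c,[(380.5,222),(389,335)],.08)[:,:2]; print(b.round(4).tolist(),b.mean(0).round(4),np.arctan2(*(b[1]-b[0])[::-1]))
s=ray(c,[(170,213),(180,305),(380,215),(375,305)],0)[:,:2]; print(s.round(4).tolist())
E
```

```text
[[0.5118, -0.1104], [0.6299, -0.1026]] [ 0.5708 -0.1065] 0.06581330646080513
[[0.5111, -0.3366], [0.6266, -0.3452], [0.5256, -0.0997], [0.6387, -0.1066]]
```

```bash
python3 -m handwheel '[{"delta_pos":[-4,-4,0],"roll":0},{"delta_pos":[-7.8,-7.1,0],"roll":0},{"delta_pos":[-7.8,-7.1,5],"roll":0},{"delta_pos":[-7.8,-7.1,10],"roll":0},{"delta_pos":[-7.8,-7.1,15],"roll":0},{"delta_pos":[-7.8,-7.1,20],"roll":0},{"delta_pos":[-7.8,-7.1,22],"roll":0},{"delta_pos":[-7.8,-7.1,23.5],"roll":0},{"delta_pos":[-7.8,-7.1,23.5],"roll":0},{"delta_pos":[-7.8,-7.1,23.5],"roll":0}]' 0 30
python3 -m handwheel '[{"delta_pos":[0,0.5,0],"roll":0},{"delta_pos":[0,1,0],"roll":0},{"delta_pos":[0,1.5,0],"roll":0},{"delta_pos":[0,2,0],"roll":0},{"delta_pos":[0,2.4,0],"roll":0},{"delta_pos":[0,2.8,0],"roll":0},{"delta_pos":[0,3.2,0],"roll":0},{"delta_pos":[0,3.6,0],"roll":0},{"delta_pos":[0,4,0],"roll":0},{"delta_pos":[0,4.3,0],"roll":0},{"delta_pos":[0,4.6,0],"roll":0},{"delta_pos":[0,4.8,0],"roll":0},{"delta_pos":[0,4.8,0],"roll":0}]'
```

```text
time_s: 24.75
position: [0.5758, -0.2347, 0.018]
tool_rot: [-0.078, -3.141, -0.0]
contact_force: [-0.0, 0.5, 0.4]
grip_width: 0.001
gripper_force: 0.0
time_s: 26.05
position: [0.5791, -0.1883, 0.0192]
tool_rot: [0.077, 3.138, -0.005]
contact_force: [-1.9, -6.9, 4.9]
grip_width: 0.001
gripper_force: 3.6
```

```bash
for i in 1 2 3; do python3 -m handwheel '[{"delta_pos":[0,0.1,0],"roll":0},{"delta_pos":[0,0.2,0],"roll":0},{"delta_pos":[0,0.2,0],"roll":0}]'| grep -E "pos|contact"; done
```

```text
position: [0.5792, -0.188, 0.0194]
contact_force: [-3.1, -11.5, 4.9]
position: [0.5796, -0.1872, 0.0198]
contact_force: [-2.4, -13.7, 5.6]
position: [0.58, -0.1864, 0.0202]
contact_force: [-4.5, -16.1, 7.2]
```

```bash
python3 -m handwheel '[{"delta_pos":[0,-1,0],"roll":0},{"delta_pos":[0,-2.5,0],"roll":0},{"delta_pos":[0,-2.5,-5],"roll":0},{"delta_pos":[0,-2.5,-10],"roll":0},{"delta_pos":[4,1,-15],"roll":0},{"delta_pos":[8,4,-20],"roll":0},{"delta_pos":[8,6,-20],"roll":0},{"delta_pos":[8,6,-20],"roll":0},{"delta_pos":[8,6,-20],"roll":0}]' 8.5
python3 - <<'E'
from h import *
im,c,st=snap('wrist','w9'); print(st['position'])
for l in lines(im,c,.06): print(l)
cv2.imwrite('pics/crop9.png',cv2.resize(im[190:350,240:440],None,fx=4,fy=3.75))
E
```

```text
time_s: 27.85
position: [0.5007, -0.1154, 0.2188]
tool_rot: [0.075, 3.14, 0.0]
contact_force: [-0.1, -1.1, -0.2]
grip_width: 0.997
gripper_force: 0.0
[ 0.50066377 -0.11540211  0.21881877]
{'px': (307, 304), 'cen': array([ 0.5831, -0.1363]), 'yaw': -0.065, 'L': 0.0724}
{'px': (356, 28), 'cen': array([ 0.3568, -0.0847]), 'yaw': 1.521, 'L': 0.0186}
```

View pics/crop9.png

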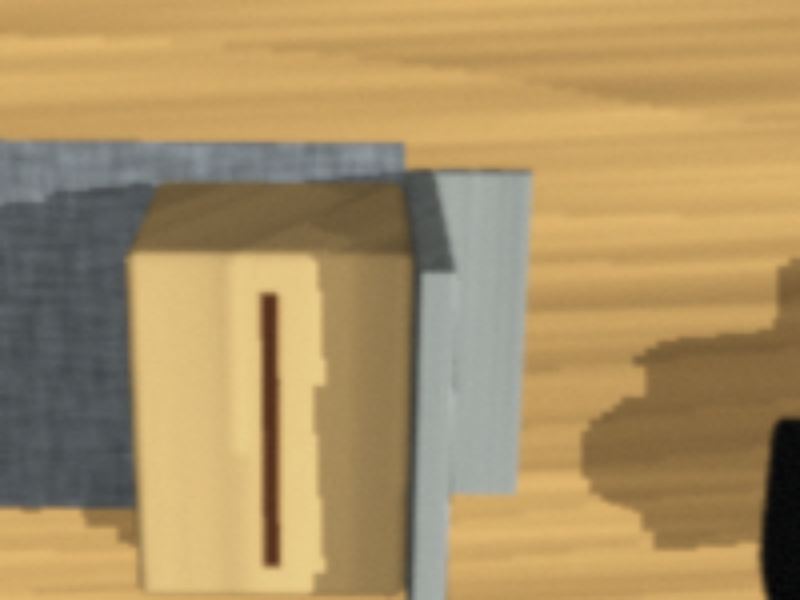

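Block_a is flush and square against the bookend (no gap at crop (410,400)). Next, block_c: look again before reaching.

```bash
python3 -m handwheel '[{"delta_pos":[1,5,-8],"roll":-0.05},{"delta_pos":[2,10,-8],"roll":-0.1},{"delta_pos":[3,15,-8],"roll":-0.151},{"delta_pos":[4,20,-8],"roll":-0.151},{"delta_pos":[5,25,-8],"roll":-0.151},{"delta_pos":[5.5,31,-8],"roll":-0.151},{"delta_pos":[5.5,31,-8],"roll":-0.151},{"delta_pos":[5.5,31,-8],"roll":-0.151},{"delta_pos":[5.5,31,-8],"roll":-0.151},{"delta_pos":[5.5,31,-8],"roll":-0.151}]' 8.54 35
python3 - <<'E'
from h import *
im,c,st=snap('wrist','w10'); print(st['position'])
R=Ro.from_rotvec(st['tool_rot']).as_matrix(); print(R.round(3))
for l in lines(im,c,.06):
    print(l,((R.T@(np.r_[l['cen'],.03]-st['position']))*100).round(2),thick(im,c,l['cen'],l['yaw']) if l['px'][1]>120 else '')
E
```

```text
time_s: 28.9
position: [0.4623, 0.1945, 0.2971]
tool_rot: [0.157, -3.136, 0.001]
contact_force: [-0.2, -0.0, -0.5]
grip_width: 0.999
gripper_force: 0.0
[0.46228084 0.19445684 0.29711983]
[[-0.995 -0.1   -0.002]
 [-0.1    0.995 -0.001]
 [ 0.002 -0.001 -1.   ]]
{'px': (26, 275), 'cen': array([ 0.5832, -0.1374]), 'yaw': -0.061, 'L': 0.0716} [ -8.78 -34.21  26.72] [(np.float64(-29.5), 58.7), (np.float64(-9.0), 2.3), (np.float64(-2.0), 30.2), (np.float64(2.0), 32.5), (np.float64(11.0), 10.1), (np.float64(17.5), 11.5), (np.float64(26.0), 11.0), (np.float64(39.0), 1.3)]
{'px': (409, 169), 'cen': array([0.4214, 0.2786]), 'yaw': 0.103, 'L': 0.0722} [ 3.17  8.8  26.71] [(np.float64(-32.0), 12.9), (np.float64(-23.0), 18.3), (np.float64(-6.5), 1.3), (np.float64(-2.0), 28.5), (np.float64(2.0), 32.3), (np.float64(22.5), 14.1)]
{'px': (74, 68), 'cen': array([ 0.3569, -0.0588]), 'yaw': 1.542, 'L': 0.0732} [ 12.95 -24.13  26.76] 
{'px': (328, 12), 'cen': array([0.2856, 0.1795]), 'yaw': -1.271, 'L': 0.0734} [17.67  0.29 26.75]
```

```bash
python3 -m handwheel '[{"delta_pos":[1.6,4,4],"roll":0},{"delta_pos":[3.2,8.8,8],"roll":0},{"delta_pos":[3.2,8.8,13],"roll":0},{"delta_pos":[3.2,8.8,18],"roll":0},{"delta_pos":[3.2,8.8,18],"roll":0},{"delta_pos":[3.2,8.8,21],"roll":0},{"delta_pos":[3.2,8.8,24],"roll":0},{"delta_pos":[3.2,8.8,26],"roll":0},{"delta_pos":[3.2,8.8,26.7],"roll":0},{"delta_pos":[3.2,8.8,26.7],"roll":0},{"delta_pos":[3.2,8.8,26.7],"roll":0}]' 8.54 35
python3 -m handwheel '[{"delta_pos":[0,0,0],"roll":0},{"delta_pos":[0,0,0],"roll":0},{"delta_pos":[0,0,0],"roll":0},{"delta_pos":[0,0,0],"roll":0},{"delta_pos":[0,0,0],"roll":0},{"delta_pos":[0,0,0],"roll":0},{"delta_pos":[0,0,0],"roll":0}]' 4.2 35
```

```text
time_s: 30.05
position: [0.422, 0.2795, 0.0319]
tool_rot: [-0.157, 3.136, 0.001]
contact_force: [0.5, 0.4, -0.5]
grip_width: 1.001
gripper_force: 0.0
time_s: 30.75
position: [0.4214, 0.28, 0.0323]
tool_rot: [-0.16, 3.136, 0.0]
contact_force: [-0.3, -1.2, 5.9]
grip_width: 0.54
gripper_force: 37.5
```

Opening 46.1 mm: block_c. Onto the bed.

```bash
python3 -m handwheel '[{"delta_pos":[0,0,-4],"roll":0},{"delta_pos":[0,0,-9],"roll":0},{"delta_pos":[-3,-3,-9],"roll":0.054},{"delta_pos":[-6,-6,-9],"roll":0.054},{"delta_pos":[-9,-9,-9],"roll":0.054},{"delta_pos":[-12,-12,-9],"roll":0.054},{"delta_pos":[-15,-14,-9],"roll":0.054},{"delta_pos":[-17.7,-15.2,-9],"roll":0.054},{"delta_pos":[-17.7,-15.2,-9],"roll":0.054},{"delta_pos":[-17.7,-15.2,-9],"roll":0.054},{"delta_pos":[-17.7,-15.2,-6],"roll":0.054},{"delta_pos":[-17.7,-15.2,-4],"roll":0.054},{"delta_pos":[-17.7,-15.2,-2.5],"roll":0.054},{"delta_pos":[-17.7,-15.2,-1.7],"roll":0.054},{"delta_pos":[-17.7,-15.2,-1.3],"roll":0.054},{"delta_pos":[-17.7,-15.2,-1.2],"roll":0.054},{"delta_pos":[-17.7,-15.2,-1.2],"roll":0.054}]'
python3 -m handwheel '[{"delta_pos":[0,0,0],"roll":0},{"delta_pos":[0,0,0],"roll":0},{"delta_pos":[0,0,0],"roll":0},{"delta_pos":[0,0,0],"roll":0},{"delta_pos":[0,0,-2],"roll":0},{"delta_pos":[0,0,-5],"roll":0},{"delta_pos":[0,0,-8],"roll":0},{"delta_pos":[0,0,-8],"roll":0}]' 7.4
python3 - <<'E'
from h import *
st=manip.state();R=Ro.from_rotvec(st['tool_rot']).as_matrix();print((R.T@(np.array([.6075,.2707,.12])-st['position'])*100).round(2))
E
```

```text
time_s: 32.45
position: [0.6123, 0.147, 0.0444]
tool_rot: [-0.075, 3.14, 0.0]
contact_force: [-0.7, 0.3, -1.8]
grip_width: 0.542
gripper_force: 37.5
time_s: 33.25
position: [0.6158, 0.1468, 0.1278]
tool_rot: [-0.074, 3.131, 0.001]
contact_force: [-0.1, -0.5, -0.2]
grip_width: 0.863
gripper_force: 0.0
[ 0.25 12.42  0.77]
```

```bash
python3 -m handwheel '[{"delta_pos":[0,4,0],"roll":0},{"delta_pos":[0,8,0],"roll":0},{"delta_pos":[0,12.4,0],"roll":0},{"delta_pos":[0,12.4,0],"roll":0},{"delta_pos":[0,12.4,0],"roll":0},{"delta_pos":[0,12.4,3],"roll":0},{"delta_pos":[0,12.4,6],"roll":0},{"delta_pos":[0,12.4,8.1],"roll":0},{"delta_pos":[0,12.4,8.1],"roll":0},{"delta_pos":[0,12.4,8.1],"roll":0}]' 5.2 25
python3 -m handwheel '[{"delta_pos":[0,0,0],"roll":0},{"delta_pos":[0,0,0],"roll":0},{"delta_pos":[0,0,0],"roll":0},{"delta_pos":[0,0,0],"roll":0},{"delta_pos":[0,0,0],"roll":0}]' 2.5 25
```

```text
time_s: 34.25
position: [0.6067, 0.2691, 0.042]
tool_rot: [0.072, -3.14, 0.001]
contact_force: [0.4, -0.5, 1.4]
grip_width: 0.609
gripper_force: 0.0
time_s: 34.75
position: [0.6079, 0.2703, 0.044]
tool_rot: [-0.075, 3.138, 0.0]
contact_force: [0.7, -1.4, 6.6]
grip_width: 0.349
gripper_force: 29.7
```

```bash
python3 -m handwheel '[{"delta_pos":[0,-0.4,0],"roll":0},{"delta_pos":[0,-0.8,0],"roll":0},{"delta_pos":[0,-1.2,0],"roll":0},{"delta_pos":[0,-1.6,0],"roll":0},{"delta_pos":[0,-2.0,0],"roll":0},{"delta_pos":[0,-2.4,0],"roll":0},{"delta_pos":[0,-2.8,0],"roll":0},{"delta_pos":[0,-3.2,0],"roll":0},{"delta_pos":[0,-3.5,0],"roll":0},{"delta_pos":[0,-3.8,0],"roll":0},{"delta_pos":[0,-4.1,0],"roll":0},{"delta_pos":[0,-4.4,0],"roll":0},{"delta_pos":[0,-4.7,0],"roll":0},{"delta_pos":[0,-5,0],"roll":0},{"delta_pos":[0,-5.2,0],"roll":0},{"delta_pos":[0,-5.4,0],"roll":0},{"delta_pos":[0,-5.5,0],"roll":0},{"delta_pos":[0,-5.5,0],"roll":0}]' | grep -E "pos|contact"
for i in 1 2 3; do python3 -m handwheel '[{"delta_pos":[0,-0.1,0],"roll":0},{"delta_pos":[0,-0.2,0],"roll":0},{"delta_pos":[0,-0.2,0],"roll":0}]' | grep -E "pos|contact"; done
```

```text
position: [0.6108, 0.2167, 0.044]
contact_force: [0.3, 2.8, 5.7]
position: [0.6109, 0.2149, 0.044]
contact_force: [1.3, 2.8, 7.0]
position: [0.611, 0.2129, 0.044]
contact_force: [0.4, 1.4, 4.7]
position: [0.6111, 0.2113, 0.044]
contact_force: [0.4, 3.9, 5.4]
```

```bash
for i in 1 2; do python3 -m handwheel '[{"delta_pos":[0,-0.1,0],"roll":0},{"delta_pos":[0,-0.2,0],"roll":0},{"delta_pos":[0,-0.2,0],"roll":0},{"delta_pos":[0,-0.2,0],"roll":0}]' | grep -E "pos|contact"; done;  python3 - <<'E'
from h import *
f=[]
for i in range(6): optics.get_image('scene'); f.append(manip.state()['contact_force'])
print(np.mean(f,0),np.std(f,0))
E
```

```text
position: [0.6112, 0.2098, 0.044]
contact_force: [0.6, 6.0, 5.8]
position: [0.6113, 0.2083, 0.044]
contact_force: [1.6, 7.3, 5.7]
[1.08399844 7.23852017 5.32929469] [0.53558278 0.38543391 0.34352412]
```

Same force profile as before, with about 4.4 N on the anvil. One more small step, then open up and look.

```bash
python3 -m handwheel '[{"delta_pos":[0,-0.1,0],"roll":0},{"delta_pos":[0,-0.1,0],"roll":0},{"delta_pos":[0,-0.1,0],"roll":0},{"delta_pos":[0,-0.1,0],"roll":0},{"delta_pos":[0,-0.1,0],"roll":0},{"delta_pos":[0,-0.1,0],"roll":0}]' | grep -E "pos|contact"
python3 -m handwheel '[{"delta_pos":[0,0.3,0],"roll":0},{"delta_pos":[0,0.8,0],"roll":0},{"delta_pos":[0,1.3,0],"roll":0},{"delta_pos":[0,1.8,0],"roll":0},{"delta_pos":[0,2.3,0],"roll":0},{"delta_pos":[0,2.8,0],"roll":0},{"delta_pos":[0,3.3,0],"roll":0},{"delta_pos":[0,3.8,0],"roll":0},{"delta_pos":[0,4.3,0],"roll":0},{"delta_pos":[0,4.8,0],"roll":0},{"delta_pos":[0,4.8,0],"roll":0},{"delta_pos":[0,4.8,0],"roll":0}]'| grep -E "pos|contact"
python3 -m handwheel '[{"delta_pos":[0,0,0],"roll":0},{"delta_pos":[0,0,0],"roll":0},{"delta_pos":[0,0,0],"roll":0},{"delta_pos":[0,0,-5],"roll":0},{"delta_pos":[0,0,-10],"roll":0},{"delta_pos":[5,-8,-15],"roll":0},{"delta_pos":[8,-13,-25],"roll":0},{"delta_pos":[8,-13,-25],"roll":0},{"delta_pos":[8,-13,-25],"roll":0},{"delta_pos":[8,-13,-25],"roll":0},{"delta_pos":[8,-13,-25],"roll":0},{"delta_pos":[8,-13,-25],"roll":0}]' 6 | grep -E "pos|contact"
python3 - <<'E'
from h import *
im,c,st=snap('wrist','w11')
R=Ro.from_rotvec(st['tool_rot']).as_matrix(); print(R.round(3))
for z in(.072,.06):
  for l in lines(im,c,z): print(l,((R.T@(np.r_[l['cen'],.044]-st['position']))*100).round(2))
E
```

```text
position: [0.6113, 0.2076, 0.0441]
contact_force: [1.3, 8.4, 5.6]
position: [0.6088, 0.2534, 0.044]
contact_force: [0.7, 1.1, 5.1]
position: [0.5333, 0.1192, 0.2913]
contact_force: [-0.3, -0.2, -0.3]
[[-0.999 -0.047 -0.001]
 [-0.047  0.999  0.001]
 [ 0.001  0.001 -1.   ]]
{'px': (331, 276), 'cen': array([0.613, 0.13 ]), 'yaw': 0.05, 'L': 0.0718} [-8.04  0.69 24.71]
{'px': (87, 235), 'cen': array([ 0.5787, -0.1289]), 'yaw': -0.059, 'L': 0.0706} [ -3.4  -25.02  24.7 ]
{'px': (145, 1), 'cen': array([ 0.3601, -0.0458]), 'yaw': 1.54, 'L': 0.0572} [ 18.04 -15.69  24.74]
{'px': (331, 276), 'cen': array([0.6182, 0.1304]), 'yaw': 0.05, 'L': 0.0742} [-8.56  0.7  24.71]
{'px': (87, 235), 'cen': array([ 0.5828, -0.137 ]), 'yaw': -0.059, 'L': 0.0729} [ -3.78 -25.84  24.7 ]
{'px': (145, 1), 'cen': array([ 0.3569, -0.0512]), 'yaw': 1.54, 'L': 0.0591} [ 18.39 -16.22  24.74]
```

```bash
python3 -m handwheel '[{"delta_pos":[-8,0.7,5],"roll":0},{"delta_pos":[-8,0.7,10],"roll":0},{"delta_pos":[-8,0.7,15],"roll":0},{"delta_pos":[-8,0.7,17],"roll":0},{"delta_pos":[-8,0.7,17],"roll":0},{"delta_pos":[-8,0.7,20],"roll":0},{"delta_pos":[-8,0.7,23],"roll":0},{"delta_pos":[-8,0.7,24.4],"roll":0},{"delta_pos":[-8,0.7,24.7],"roll":0},{"delta_pos":[-8,0.7,24.7],"roll":0},{"delta_pos":[-8,0.7,24.7],"roll":0}]' 7.4 35
python3 -m handwheel '[{"delta_pos":[0,0,0],"roll":0},{"delta_pos":[0,0,0],"roll":0},{"delta_pos":[0,0,0],"roll":0},{"delta_pos":[0,0,0],"roll":0},{"delta_pos":[0,0,0],"roll":0},{"delta_pos":[0,0,0],"roll":0},{"delta_pos":[0,0,-3],"roll":0},{"delta_pos":[0,0,-7],"roll":0},{"delta_pos":[0,0,-11],"roll":0},{"delta_pos":[0,0,-11],"roll":0},{"delta_pos":[0,0,-11],"roll":0}]' 4.2 35
```

```text
time_s: 42.7
position: [0.6145, 0.1298, 0.0472]
tool_rot: [-0.074, 3.137, 0.0]
contact_force: [0.3, 0.2, 0.0]
grip_width: 0.867
gripper_force: 0.0
time_s: 43.8
position: [0.6133, 0.1296, 0.1561]
tool_rot: [-0.074, 3.139, 0.0]
contact_force: [0.0, -0.1, -2.1]
grip_width: 0.542
gripper_force: 37.1
```

```bash
python3 -m handwheel '[{"delta_pos":[0.7,-4.5,0],"roll":0},{"delta_pos":[1.4,-9,0],"roll":0.03},{"delta_pos":[2.1,-13.5,0],"roll":0.06},{"delta_pos":[2.8,-18,0],"roll":0.104},{"delta_pos":[3.4,-22.5,0],"roll":0.104},{"delta_pos":[4,-27,0],"roll":0.104},{"delta_pos":[4.6,-31.5,0],"roll":0.104},{"delta_pos":[5.1,-34.9,0],"roll":0.104},{"delta_pos":[5.1,-34.9,0],"roll":0.104},{"delta_pos":[5.1,-34.9,0],"roll":0.104},{"delta_pos":[5.1,-34.9,3],"roll":0.104},{"delta_pos":[5.1,-34.9,6],"roll":0.104},{"delta_pos":[5.1,-34.9,8],"roll":0.104},{"delta_pos":[5.1,-34.9,10],"roll":0.104},{"delta_pos":[5.1,-34.9,11],"roll":0.104},{"delta_pos":[5.1,-34.9,11.7],"roll":0.104},{"delta_pos":[5.1,-34.9,12.1],"roll":0.104},{"delta_pos":[5.1,-34.9,12.1],"roll":0.104},{"delta_pos":[5.1,-34.9,12.1],"roll":0.104}]'
python3 -m handwheel '[{"delta_pos":[0,0,0],"roll":0},{"delta_pos":[0,0,0],"roll":0},{"delta_pos":[0,0,0],"roll":0},{"delta_pos":[0,0,0],"roll":0},{"delta_pos":[0,0,-3],"roll":0},{"delta_pos":[0,0,-8],"roll":0},{"delta_pos":[4,0,-13],"roll":0},{"delta_pos":[8,0,-18],"roll":0},{"delta_pos":[8,0,-22],"roll":0},{"delta_pos":[8,0,-22],"roll":0},{"delta_pos":[8,0,-22],"roll":0}]' 6.4
python3 - <<'E'
from h import *
im,c,st=snap('wrist','w12')
R=Ro.from_rotvec(st['tool_rot']).as_matrix(); print(R.round(3))
for l in lines(im,c): print(l,((R.T@(np.r_[l['cen'],.02]-st['position']))*100).round(2))
E
```

```text
time_s: 45.7
position: [0.5794, -0.2216, 0.0351]
tool_rot: [0.089, 3.139, -0.001]
contact_force: [-0.5, 0.1, -1.7]
grip_width: 0.543
gripper_force: 37.3
time_s: 46.8
position: [0.4998, -0.2179, 0.2572]
tool_rot: [0.09, 3.135, -0.006]
contact_force: [1.3, -1.0, -0.4]
grip_width: 0.749
gripper_force: 0.0
[[-0.998  0.057  0.006]
 [ 0.057  0.998 -0.004]
 [-0.006 -0.004 -1.   ]]
{'px': (411, 271), 'cen': array([ 0.5714, -0.1351]), 'yaw': -0.059, 'L': 0.0485} [-6.53  8.75 23.73]
{'px': (308, 269), 'cen': array([ 0.5638, -0.2402]), 'yaw': -0.012, 'L': 0.0726} [-6.38 -1.78 23.77]
{'px': (514, 30), 'cen': array([ 0.3577, -0.0527]), 'yaw': 1.542, 'L': 0.0639} [15.27 15.76 23.58]
```

Block_c now reads (0.564,-0.240), yaw -0.012, about 2 cm from where I put it down, so it was knocked. I'll re-grasp it and set it back in line.

```bash
python3 -m handwheel '[{"delta_pos":[-3,-1,4],"roll":-0.046},{"delta_pos":[-6.5,-1.8,8],"roll":-0.046},{"delta_pos":[-6.5,-1.8,12],"roll":-0.046},{"delta_pos":[-6.5,-1.8,14],"roll":-0.046},{"delta_pos":[-6.5,-1.8,14],"roll":-0.046},{"delta_pos":[-6.5,-1.8,17],"roll":-0.046},{"delta_pos":[-6.5,-1.8,20],"roll":-0.046},{"delta_pos":[-6.5,-1.8,22],"roll":-0.046},{"delta_pos":[-6.5,-1.8,22.3],"roll":-0.046},{"delta_pos":[-6.5,-1.8,22.3],"roll":-0.046},{"delta_pos":[-6.5,-1.8,22.3],"roll":-0.046}]' 7.4 35
python3 -m handwheel '[{"delta_pos":[0,0,0],"roll":0},{"delta_pos":[0,0,0],"roll":0},{"delta_pos":[0,0,0],"roll":0},{"delta_pos":[0,0,0],"roll":0},{"delta_pos":[0,0,0],"roll":0},{"delta_pos":[0,0,0],"roll":0},{"delta_pos":[0,0,-1],"roll":0},{"delta_pos":[0,0,-1],"roll":0}]' 4.2 35
python3 - <<'E'
from h import *
st=manip.state();R=Ro.from_rotvec(st['tool_rot']).as_matrix();print(R.round(3),(R.T@(np.array([.5785,-.220,.035])-st['position'])*100).round(2))
E
```

```text
time_s: 47.95
position: [0.5637, -0.2391, 0.0325]
tool_rot: [0.017, 3.14, -0.002]
contact_force: [-0.6, -0.2, -0.4]
grip_width: 0.864
gripper_force: 0.0
time_s: 48.75
position: [0.5632, -0.2387, 0.0424]
tool_rot: [0.017, 3.14, -0.001]
contact_force: [0.1, 0.1, -1.9]
grip_width: 0.543
gripper_force: 36.5
[[-1.     0.011  0.001]
 [ 0.011  1.    -0.001]
 [-0.001 -0.001 -1.   ]] [-1.51  1.89  0.74]
```

```bash
python3 -m handwheel '[{"delta_pos":[-0.8,1,0],"roll":0.047},{"delta_pos":[-1.5,1.9,0],"roll":0.047},{"delta_pos":[-1.5,1.9,0.5],"roll":0.047},{"delta_pos":[-1.5,1.9,0.9],"roll":0.047},{"delta_pos":[-1.5,1.9,0.9],"roll":0.047},{"delta_pos":[-1.5,1.9,0.9],"roll":0.047}]'
python3 -m handwheel '[{"delta_pos":[0,0,0],"roll":0},{"delta_pos":[0,0,0],"roll":0},{"delta_pos":[0,0,0],"roll":0},{"delta_pos":[0,0,0],"roll":0},{"delta_pos":[0,0,-3],"roll":0},{"delta_pos":[0,0,-8],"roll":0},{"delta_pos":[4,0,-13],"roll":0},{"delta_pos":[8,0,-18],"roll":0},{"delta_pos":[8,0,-22],"roll":0},{"delta_pos":[8,0,-22],"roll":0},{"delta_pos":[8,0,-22],"roll":0}]' 6.4
python3 - <<'E'
from h import *
im,c,st=snap('wrist','w13')
R=Ro.from_rotvec(st['tool_rot']).as_matrix(); print(R.round(3))
for l in lines(im,c): print(l,((R.T@(np.r_[l['cen']-[.0035,.07],.02]-st['position']))*100).round(2))
E
```

```text
time_s: 49.35
position: [0.578, -0.2193, 0.0328]
tool_rot: [0.09, 3.14, 0.001]
contact_force: [-0.1, 3.4, 6.2]
grip_width: 0.543
gripper_force: 37.4
time_s: 50.45
position: [0.499, -0.2161, 0.2551]
tool_rot: [0.091, 3.135, -0.006]
contact_force: [0.5, -0.6, 0.0]
grip_width: 0.749
gripper_force: 0.0
[[-0.998  0.058  0.005]
 [ 0.058  0.998 -0.004]
 [-0.006 -0.003 -1.   ]]
{'px': (410, 272), 'cen': array([ 0.5702, -0.1351]), 'yaw': -0.056, 'L': 0.0471} [-6.56  1.58 23.54]
{'px': (328, 282), 'cen': array([ 0.5781, -0.2186]), 'yaw': -0.058, 'L': 0.0727} [-7.84 -6.71 23.58]
{'px': (515, 30), 'cen': array([ 0.3577, -0.0509]), 'yaw': 1.539, 'L': 0.0602} [15.14  8.74 23.4 ]
```

```bash
python3 -m handwheel '[{"delta_pos":[-4,-4,0],"roll":0},{"delta_pos":[-7.8,-6.7,0],"roll":0},{"delta_pos":[-7.8,-6.7,5],"roll":0},{"delta_pos":[-7.8,-6.7,10],"roll":0},{"delta_pos":[-7.8,-6.7,15],"roll":0},{"delta_pos":[-7.8,-6.7,20],"roll":0},{"delta_pos":[-7.8,-6.7,22],"roll":0},{"delta_pos":[-7.8,-6.7,23.3],"roll":0},{"delta_pos":[-7.8,-6.7,23.3],"roll":0},{"delta_pos":[-7.8,-6.7,23.3],"roll":0}]' 0 30
python3 -m handwheel '[{"delta_pos":[0,0.6,0],"roll":0},{"delta_pos":[0,1.2,0],"roll":0},{"delta_pos":[0,1.8,0],"roll":0},{"delta_pos":[0,2.2,0],"roll":0},{"delta_pos":[0,2.6,0],"roll":0},{"delta_pos":[0,3,0],"roll":0},{"delta_pos":[0,3.4,0],"roll":0},{"delta_pos":[0,3.8,0],"roll":0},{"delta_pos":[0,4.1,0],"roll":0},{"delta_pos":[0,4.4,0],"roll":0},{"delta_pos":[0,4.7,0],"roll":0},{"delta_pos":[0,5,0],"roll":0},{"delta_pos":[0,5.2,0],"roll":0},{"delta_pos":[0,5.2,0],"roll":0}]'
for i in 1 2; do python3 -m handwheel '[{"delta_pos":[0,0.1,0],"roll":0},{"delta_pos":[0,0.2,0],"roll":0},{"delta_pos":[0,0.2,0],"roll":0}]'| grep -E "pos|contact"; done
```

```text
time_s: 51.5
position: [0.5725, -0.2867, 0.0191]
tool_rot: [0.09, 3.14, -0.0]
contact_force: [0.4, 0.3, -0.5]
grip_width: 0.0
gripper_force: 0.0
time_s: 52.9
position: [0.5778, -0.2437, 0.0264]
tool_rot: [0.085, 3.132, -0.024]
contact_force: [-12.6, -16.9, 28.9]
grip_width: -0.002
gripper_force: 18.8
position: [0.5784, -0.2422, 0.0265]
contact_force: [-11.4, -18.5, 29.2]
position: [0.579, -0.2406, 0.0266]
contact_force: [-10.4, -19.6, 29.6]
```

The upward force of 29 N isn't right. Backing off and looking.

```bash
python3 -m handwheel '[{"delta_pos":[0,-0.5,-0.5],"roll":0},{"delta_pos":[0,-2,-1],"roll":0},{"delta_pos":[0,-3,-5],"roll":0},{"delta_pos":[0,-3,-10],"roll":0},{"delta_pos":[4,0,-15],"roll":0},{"delta_pos":[8,3,-20],"roll":0},{"delta_pos":[8,5,-22],"roll":0},{"delta_pos":[8,5,-22],"roll":0},{"delta_pos":[8,5,-22],"roll":0}]' 8.5
python3 - <<'E'
from h import *
im,c,st=snap('wrist','w14'); print(st['position'])
R=Ro.from_rotvec(st['tool_rot']).as_matrix(); print(R.round(3))
for l in lines(im,c): print(l)
E
```

```text
time_s: 54.4
position: [0.4986, -0.1752, 0.2409]
tool_rot: [0.088, 3.137, -0.002]
contact_force: [-0.7, -1.0, 0.2]
grip_width: 0.993
gripper_force: 0.0
[ 0.49862652 -0.17522625  0.24093615]
[[-0.998  0.056  0.003]
 [ 0.056  0.998 -0.001]
 [-0.003 -0.001 -1.   ]]
{'px': (304, 294), 'cen': array([ 0.5818, -0.2007]), 'yaw': -0.056, 'L': 0.0721}
{'px': (368, 292), 'cen': array([ 0.5832, -0.1376]), 'yaw': -0.057, 'L': 0.0718}
{'px': (494, 30), 'cen': array([ 0.3584, -0.0324]), 'yaw': 1.513, 'L': 0.0223}
```

View pics/w14.png

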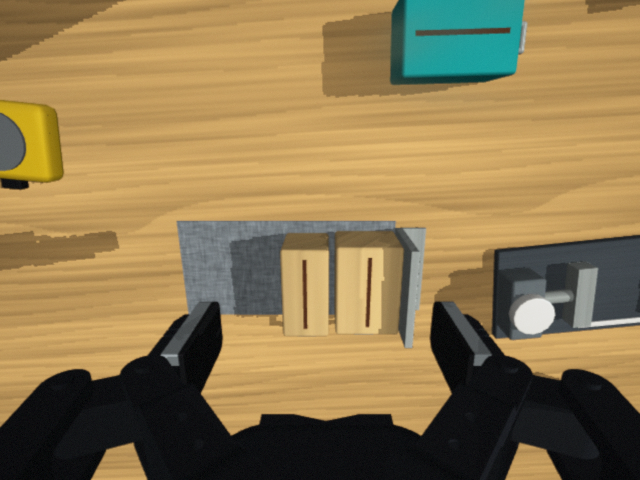

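The view shows the two blocks upright on the strip, a 7 mm gap between them (lines at (304,294) and (368,292)), and nothing else in the way. Most likely the closed finger linkage rode on the block's top edge. I'll push again with the tips higher.

```bash
python3 -m handwheel '[{"delta_pos":[-4,-4,0],"roll":0},{"delta_pos":[-8.4,-8,0],"roll":0},{"delta_pos":[-8.4,-8,5],"roll":0},{"delta_pos":[-8.4,-8,10],"roll":0},{"delta_pos":[-8.4,-8,15],"roll":0},{"delta_pos":[-8.4,-8,18],"roll":0},{"delta_pos":[-8.4,-8,20.2],"roll":0},{"delta_pos":[-8.4,-8,20.2],"roll":0},{"delta_pos":[-8.4,-8,20.2],"roll":0}]' 0 30
python3 -m handwheel '[{"delta_pos":[0,0.5,0],"roll":0},{"delta_pos":[0,0.9,0],"roll":0},{"delta_pos":[0,1.2,0],"roll":0},{"delta_pos":[0,1.5,0],"roll":0},{"delta_pos":[0,1.7,0],"roll":0},{"delta_pos":[0,1.9,0],"roll":0},{"delta_pos":[0,1.9,0],"roll":0}]'
for i in 1 2 3; do python3 -m handwheel '[{"delta_pos":[0,0.1,0],"roll":0},{"delta_pos":[0,0.2,0],"roll":0},{"delta_pos":[0,0.2,0],"roll":0}]'| grep -E "pos|contact"; done
```

```text
time_s: 55.35
position: [0.5771, -0.2612, 0.0351]
tool_rot: [-0.092, -3.138, -0.002]
contact_force: [-0.1, -0.3, 0.5]
grip_width: 0.003
gripper_force: 0.0
time_s: 56.05
position: [0.5787, -0.2415, 0.0375]
tool_rot: [-0.09, -3.14, -0.0]
contact_force: [0.1, -0.3, -0.4]
grip_width: 0.0
gripper_force: 0.0
position: [0.5787, -0.2398, 0.0372]
contact_force: [0.4, 0.1, -0.2]
position: [0.579, -0.2381, 0.0374]
contact_force: [-0.2, -0.4, 0.6]
position: [0.5794, -0.2364, 0.0377]
contact_force: [0.3, -2.6, 2.8]
```

Contact at about -0.237; it needs about 7 mm more.

```bash
for i in 1 2 3 4 5; do python3 -m handwheel '[{"delta_pos":[0,0.1,0],"roll":0},{"delta_pos":[0,0.2,0],"roll":0},{"delta_pos":[0,0.2,0],"roll":0}]'| grep -E "pos|contact"; done
```

```text
position: [0.5794, -0.2338, 0.0374]
contact_force: [-0.3, -2.2, 1.5]
position: [0.5794, -0.2316, 0.0372]
contact_force: [0.2, -2.7, 1.5]
position: [0.5793, -0.23, 0.037]
contact_force: [0.4, -4.7, -1.2]
position: [0.58, -0.2298, 0.0374]
contact_force: [-0.4, -8.1, -0.4]
position: [0.5801, -0.2298, 0.0376]
contact_force: [-2.5, -12.9, -1.4]
```

Firm contact: closed. Back off and measure.

```bash
python3 -m handwheel '[{"delta_pos":[0,-1,0],"roll":0},{"delta_pos":[0,-2.5,0],"roll":0},{"delta_pos":[0,-3,-5],"roll":0},{"delta_pos":[0,-3,-10],"roll":0},{"delta_pos":[4,0,-15],"roll":0},{"delta_pos":[8,3,-20],"roll":0},{"delta_pos":[8,5,-20],"roll":0},{"delta_pos":[8,5,-20],"roll":0},{"delta_pos":[8,5,-20],"roll":0}]' 8.5
python3 - <<'E'
from h import *
im,c,st=snap('wrist','w15'); print(st['position'])
R=Ro.from_rotvec(st['tool_rot']).as_matrix(); print(R.round(3))
for l in lines(im,c): print(l)
print((R.T@(np.array([.6085,.2534,.13])-st['position'])*100).round(2))
cv2.imwrite('pics/crop15.png',cv2.resize(im[200:360,240:440],None,fx=4,fy=3.75))
E
```

```text
time_s: 59.35
position: [0.5022, -0.17, 0.2382]
tool_rot: [0.089, 3.14, 0.001]
contact_force: [0.5, -0.2, 0.9]
grip_width: 0.992
gripper_force: 0.0
[ 0.50218061 -0.17004023  0.23823049]
[[-0.998  0.056  0.001]
 [ 0.056  0.998  0.   ]
 [-0.001  0.    -1.   ]]
{'px': (306, 292), 'cen': array([ 0.582 , -0.1934]), 'yaw': -0.074, 'L': 0.0722}
{'px': (365, 291), 'cen': array([ 0.5832, -0.136 ]), 'yaw': -0.06, 'L': 0.072}
[-8.22 42.87 10.85]
```

View pics/crop15.png

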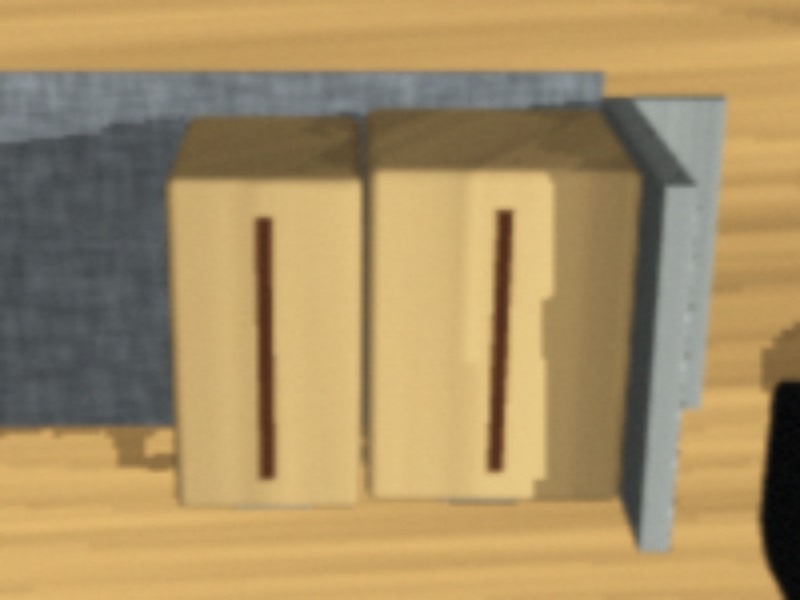

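Both blocks stand in line, square and essentially touching (spacing about 57 mm against 56). Now shutting the empty caliper.

```bash
python3 -m handwheel '[{"delta_pos":[-1,5,0],"roll":-0.02},{"delta_pos":[-2,10,0],"roll":-0.04},{"delta_pos":[-3,15,0],"roll":-0.06},{"delta_pos":[-4,20,0],"roll":-0.08},{"delta_pos":[-5,25,0],"roll":-0.104},{"delta_pos":[-6,30,0],"roll":-0.104},{"delta_pos":[-7,35,0],"roll":-0.104},{"delta_pos":[-8,40,3],"roll":-0.104},{"delta_pos":[-8.2,42.9,6],"roll":-0.104},{"delta_pos":[-8.2,42.9,10],"roll":-0.104},{"delta_pos":[-8.2,42.9,10],"roll":-0.104},{"delta_pos":[-8.2,42.9,10],"roll":-0.104},{"delta_pos":[-8.2,42.9,13],"roll":-0.104},{"delta_pos":[-8.2,42.9,16],"roll":-0.104},{"delta_pos":[-8.2,42.9,19],"roll":-0.104},{"delta_pos":[-8.2,42.9,19.5],"roll":-0.104},{"delta_pos":[-8.2,42.9,19.5],"roll":-0.104}]' 5.2 25
python3 -m handwheel '[{"delta_pos":[0,0,0],"roll":0},{"delta_pos":[0,0,0],"roll":0},{"delta_pos":[0,0,0],"roll":0},{"delta_pos":[0,0,0],"roll":0},{"delta_pos":[0,0,0],"roll":0}]' 2.5 25
```

```text
time_s: 61.1
position: [0.6105, 0.2512, 0.0435]
tool_rot: [-0.07, 3.14, 0.0]
contact_force: [0.2, 0.5, 0.5]
grip_width: 0.609
gripper_force: 0.0
time_s: 61.6
position: [0.6114, 0.2524, 0.0451]
tool_rot: [-0.073, 3.135, 0.001]
contact_force: [0.5, -1.3, 6.6]
grip_width: 0.343
gripper_force: 29.1
```

```bash
python3 -m handwheel '[{"delta_pos":[0,-0.5,0],"roll":0},{"delta_pos":[0,-1,0],"roll":0},{"delta_pos":[0,-1.5,0],"roll":0},{"delta_pos":[0,-2,0],"roll":0},{"delta_pos":[0,-2.5,0],"roll":0},{"delta_pos":[0,-3,0],"roll":0},{"delta_pos":[0,-3.5,0],"roll":0},{"delta_pos":[0,-4,0],"roll":0},{"delta_pos":[0,-4.5,0],"roll":0},{"delta_pos":[0,-5,0],"roll":0},{"delta_pos":[0,-5.5,0],"roll":0},{"delta_pos":[0,-6,0],"roll":0},{"delta_pos":[0,-6.5,0],"roll":0},{"delta_pos":[0,-7,0],"roll":0},{"delta_pos":[0,-7.5,0],"roll":0},{"delta_pos":[0,-7.8,0],"roll":0},{"delta_pos":[0,-8.1,0],"roll":0},{"delta_pos":[0,-8.3,0],"roll":0},{"delta_pos":[0,-8.3,0],"roll":0},{"delta_pos":[0,-8.3,0],"roll":0}]' | grep -E "pos|contact"
for i in 1 2 3; do python3 -m handwheel '[{"delta_pos":[0,-0.1,0],"roll":0},{"delta_pos":[0,-0.1,0],"roll":0},{"delta_pos":[0,-0.1,0],"roll":0}]'| grep -E "pos|contact"; done
```

```text
position: [0.6159, 0.1698, 0.0451]
contact_force: [0.9, 0.4, 6.9]
position: [0.616, 0.1691, 0.0451]
contact_force: [0.6, 1.2, 6.2]
position: [0.616, 0.1681, 0.0451]
contact_force: [1.2, 2.2, 7.7]
position: [0.616, 0.1672, 0.0451]
contact_force: [1.1, 2.0, 6.0]
```

```bash
for i in 1 2 3 4 5 6; do python3 -m handwheel '[{"delta_pos":[0,-0.1,0],"roll":0},{"delta_pos":[0,-0.1,0],"roll":0},{"delta_pos":[0,-0.1,0],"roll":0}]'| grep -E "pos|contact"; done
```

```text
position: [0.6161, 0.1665, 0.0451]
contact_force: [1.3, 2.5, 6.3]
position: [0.6161, 0.1664, 0.0451]
contact_force: [1.2, 6.4, 6.1]
position: [0.6161, 0.1664, 0.0452]
contact_force: [1.2, 7.9, 6.7]
position: [0.6161, 0.1664, 0.0452]
contact_force: [1.2, 12.2, 5.6]
position: [0.6161, 0.1663, 0.0452]
contact_force: [1.9, 14.9, 6.2]
position: [0.6161, 0.1663, 0.0452]
contact_force: [1.7, 16.9, 5.5]
```

Hard stop reached: fully shut. Unload, release, retreat and check.

```bash
python3 -m handwheel '[{"delta_pos":[0,0.4,0],"roll":0},{"delta_pos":[0,0.4,0],"roll":0}]'| grep -E "pos|contact"
python3 -m handwheel '[{"delta_pos":[0,0,0],"roll":0},{"delta_pos":[0,0,0],"roll":0},{"delta_pos":[0,0,0],"roll":0},{"delta_pos":[0,0,-4],"roll":0},{"delta_pos":[0,0,-9],"roll":0},{"delta_pos":[4,-4,-14],"roll":0},{"delta_pos":[8,-8,-19],"roll":0},{"delta_pos":[10,-12,-24],"roll":0},{"delta_pos":[10,-12,-24],"roll":0},{"delta_pos":[10,-12,-24],"roll":0},{"delta_pos":[10,-12,-24],"roll":0},{"delta_pos":[10,-12,-24],"roll":0}]' 5.2
python3 - <<'E'
from h import *
im,c,st=snap('wrist','w16'); print(st['position'])
for l in lines(im,c): print(l)
p=proj(c,[[.615,.107,.032],[.5828,-.165,.06]]);print(p)
u,v=map(int,p[0]); cv2.imwrite('pics/crop16.png',cv2.resize(im[170:330,0:420],None,fx=1.9,fy=2.5))
E
```

```text
position: [0.6161, 0.1665, 0.0451]
contact_force: [1.6, 5.7, 6.1]
time_s: 67.7
position: [0.5188, 0.0402, 0.2813]
tool_rot: [0.071, -3.14, -0.001]
contact_force: [-0.3, 0.0, -0.6]
grip_width: 0.611
gripper_force: 0.0
[0.5188489  0.0401662  0.28133422]
{'px': (158, 254), 'cen': array([ 0.5828, -0.1368]), 'yaw': -0.062, 'L': 0.0711}
{'px': (104, 250), 'cen': array([ 0.5813, -0.1941]), 'yaw': -0.05, 'L': 0.0718}
{'px': (222, 20), 'cen': array([ 0.357 , -0.0586]), 'yaw': 1.54, 'L': 0.073}
[[377.88715988 280.85349917]
 [131.17564613 253.75125544]]
```

View pics/crop16.png

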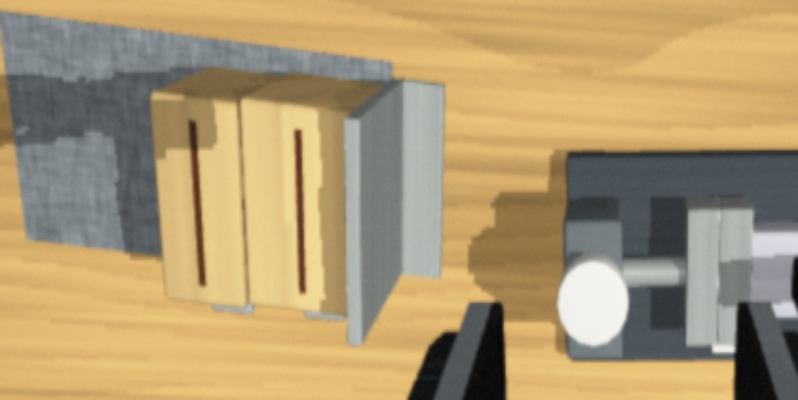

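The jaw lies against the anvil at crop (718,270), and both blocks are flush in the row beside the bookend. Handing in.

```bash
python3 -c "
from plant import manip
print(manip.sign_off())"
```

```text
the job is handed in; nothing more can be done
None
```

Handed in after about 68 s on the robot's clock, verdict not shown: only the 65 mm and 47 mm blocks were there, each was squeezed in the caliper (roughly 5 N on the anvil by my force readings) and set in the row (47 mm one re-set once after a knock; gap to the 65 mm block about 1 mm in the last wrist view), the caliper is slid shut to its stop, and I never reached for the kettlebell, stopwatch case or grip ball.

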